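# Scoop the grinding balls out of the tilting pan and clean it

### The arm

A 6-joint arm with a two-finger parallel gripper is mounted at the origin on the work surface. World frame = base frame: x ahead of the robot, y to its left, z up, the work surface at z = 0. Lengths are in m, angles in rad, forces in N, time in s.
With the tool pointing down it reaches from about 0.275 to 0.775 m from the base axis. Payload 14.6 kg.
Tool frame: the origin (TCP) lies on the centre line of the jaws, within the pads' length; the fingertips stand 22 mm ahead of it and the grasp point (between the pads) lies 3 mm ahead of it; z points along the fingers, y is the line along which they close (so a half turn about z gives the same grasp; the last joint's range is limited). The gripper opens to 85 mm and grips with 20 to 120 N. Pads are 22 mm wide; open, the fingers measure 114 mm over their backs; the gripper's body (76 mm by 85 mm) begins 54 mm behind the grasp point. The pads swing forward as they close: fully open they stand 13 mm farther back than shut.
Start: joints at [-1.493, 0.263, -0.048, 1.259, 0, 1.415], TCP at [0.121, -0.511, 0.253] pointing down, gripper open.
Joint ranges: [-2.65, 2.65], [-0.89, 1.7], [-1.18, 1.37], [-2.13, 2.11], [-1.35, 1.29], [-3.14, 3.14]. Speed limits (rad/s): [1.89, 1.89, 2.57, 2.79, 3.14, 3.14].

### API

Orientations are given as a 3x3 rotation matrix whose columns are the frame's x, y, z axes.
In Python, from bench import robot, cams, models gives the robot as it stands. The module is installed in compiled form; this text tells all that it offers.
- The arm moves only by the tool jog_arm, never from a script. Its arguments are lists of equal length, an entry for each row: "translation": the shift along the tool's x, y, z as a fraction of full scale, a list of three; "rot": the turn, a rotation vector about the tool's x, y, z as a fraction of full scale, a list of three; "jaw": the opening, from -1 (shut) to 1 (fully open). A call has 1 to 12 rows; each row is the pose to reach, as a shift and turn from the pose commanded when the call began, along the tool's axes at that moment, turning the shorter way round; what a row does not reach only later rows make up. Full scale, the value 1, is 200 mm for a shift and pi rad for a turn. A row lasts 1/10 s, in which the tool goes at most 50 mm and 8.59 degrees, less where a joint would pass 70% of its speed; a pose out of reach is approached as far as the arm can. A call with a number of a shift or a turn outside -1 to 1 is refused whole. A call with a gripper value outside its range is refused whole. The fingers move at their own pace and stop on an object; the grip force is fixed at half the most. Time passes only in rows, so rows that repeat a pose let the fingers close. It gives the time, the measured TCP pose, the force, the opening and the grip force at its end, in the units of the state.
- robot.sense(): the state, without advancing time (a new reading comes with each control period).
- cams.grab_frame(name): name is "scene" or "top"; returns (picture, depth): 384x512x3 uint8, blue, green, red; 384x512 float32, m along the optical axis (not along the pixel's ray), 0 where there is no reading.
- cams.camera_params(name): a dict with "camera_matrix" (3x3 intrinsics, pixels), "dist_coeffs" ([k1, k2, p1, p2, k3] as OpenCV has them; the pictures are not rectified), "T" (4x4, takes a point from camera to world coordinates). Camera axes: x right, y down, z forward; pixel columns grow to the right and rows downward; lengths in m; the calibration is good to about 2 mm. A picture is of the moment at which its call begins. camera_params takes no time and is no camera call.
- robot.close_job(): hands the job in; it is judged then, once.
Trained networks look in the newest picture that a camera, given by its name, has taken for a name from the list of things; names that differ only in an ending like _2 or _b are one class to them, and where a whole thing is asked for, a point or a joint stands for the part that bears it (a point fixed in the world has none). Each returns a list of dicts, best first, with "confidence" (0 to 1); they miss things now and then, are a little off and sometimes report something else, mostly with a low value. They report only what shows in the picture. A call takes as long as a camera call. They do not tell look-alikes from the thing itself.
- models.search_frame(camera, target): "bbox" ([centre column, centre row, width, height] in pixels, round what is visible of it).
- models.regions_of(camera, target): "mask" (384x512 bool, what is visible of it) and "bbox" ([centre column, centre row, width, height] in pixels, round what is visible of it).
- models.place_of(camera, target): "pixel" ([column, row] in pixels: a listed point, or the origin of a listed thing).
The state is a dict: "time_s": time; "qpos": joint angles; "joint_velocities": joint speeds; "tau": joint torques, N m; "eef_pos": TCP position; "tcp_rot": TCP orientation; "contact_force": force on the tool from outside, world axes, zero at the start; "wrist_torque": the same for the moment, N m; "grip_width": finger opening in m; "finger_force": force on a finger pad.
Only numpy, scipy, OpenCV 4.12 (cv2) and the standard library are available. Lean on these libraries where they do the work, as an engineer would, in place of code of your own. Each camera call takes 0.05 s, during which the arm holds its last target. There are 200 camera calls.

### The job

Raise the hinged white pan by its bar handle all the way to its stop so that the balls roll down and heap up in the narrow end; with the scoop (never picking any out of the pan with the fingers) gather every ball and tip them all into the square steel dish. Then, with the emptied pan still raised, press the nozzle cap of the cleaner canister right down and let it spring back up, and only after that lower the pan flat again. Leave the scoop standing in the middle of its rubber mat, and do not disturb the bottles, rack and other things around.

Things in the scene. Friction and masses are not known exactly. Their poses are not given: they have to be found in the camera images.
- pan (a joint): Hinge of the white sheet collecting pan, rad: 0 = flat, 0.42 = raised to its stop. The handle end goes up and stays wherever it is left (friction about 2.2 N m: 9 to 14 N at the handle to lift it, 6 to 8 N to push it down; pressing hard on its floor would lower it). With the pan raised, balls roll into the valley between its floor and the end ramp.
- stand_hinge (a point): Middle of the pan's hinge axis, on the fixed stand, 40 mm above the bench, level with the top of the pan's floor. x axis: level, from the handle end towards the narrow end; z up; the hinge turns about y. Does not move. At joint angle a, a pan point that is at (u, v, w) in this frame when flat lies at (u cos a + w sin a, v, w cos a - u sin a).
- pan_middle (a point): Point on top of the pan's floor, 90 mm from the hinge; moves and turns with the pan. Wide part: 158 mm over its 4 mm walls, to 213 mm behind the hinge. From 130 to 70 mm behind the hinge the walls close in to a parallel throat, 68 mm wide inside, that runs to the hinge line. Walls 28 mm high; 70 mm from 18 mm behind the hinge onward.
- pan_valley (a point): On the hinge line, where the pan's floor meets the end ramp (moves with the pan). The ramp climbs from here, away from the handle, at 55 degrees to the floor for 42 mm; above it stands an end wall up to 85 mm above the floor.
- pan_handle (a point): Middle of the pan's bar handle (bar 11 mm thick, 90 mm long, along the hinge's y), 45 mm off the pan's wide end: 258 mm behind and 16 mm above the hinge when flat. Its axes turn with the pan (x towards the narrow end).
- scoop_grip (a point): Black upright handle plate of the aluminium scoop: 12 mm thick (along x), 36 mm wide (along y), top 86 mm above the scoop's underside. This point is inside it, 62 mm above the underside. x points to the scoop's open mouth, z up.
- scoop_floor (a point): Middle of the scoop's underside, 51 mm ahead of and 62 mm below scoop_grip; same axes. Flat 2 mm floor, 62 mm wide, reaching 45 mm ahead (front lip) and 45 mm behind this point; side walls 20 mm high stop 18 mm short of the lip; back wall 26 mm high. 0.11 to 0.18 kg.
- mat: Fixed black rubber mat, 150 x 130 x 4 mm, on which the scoop stands; origin at the middle of its underside.
- dish_in (a point): Square open steel dish, loose, 140 x 140 mm outside, 50 mm high, 4 mm walls, about 0.6 kg; this point is the centre of its inner floor.
- nozzle_top (a point): Centre of the top of the canister's white sprung nozzle cap (32 mm across, cap 20 mm tall), about 172 mm above the bench, on an upright aluminium canister 58 mm across that is fixed to the bench. Moves with the cap.
- nozzle (a joint): Travel of the nozzle cap, m: 0 = up, 0.007 = right down. Sprung: about 2.4 N to start, 6.6 N right down; it comes back when released.
- ball0_center (a point): Centre of a polished steel ball, 16 mm in diameter, 17 g (4 to 8 balls are there; None if absent).
- ball1_center (a point): Centre of a polished steel ball, 16 mm in diameter, 17 g (4 to 8 balls are there; None if absent).
- ball2_center (a point): Centre of a polished steel ball, 16 mm in diameter, 17 g (4 to 8 balls are there; None if absent).
- ball3_center (a point): Centre of a polished steel ball, 16 mm in diameter, 17 g (4 to 8 balls are there; None if absent).
- ball4_center (a point): Centre of a polished steel ball, 16 mm in diameter, 17 g (4 to 8 balls are there; None if absent).
- ball5_center (a point): Centre of a polished steel ball, 16 mm in diameter, 17 g (4 to 8 balls are there; None if absent).
- ball6_center (a point): Centre of a polished steel ball, 16 mm in diameter, 17 g (4 to 8 balls are there; None if absent).
- ball7_center (a point): Centre of a polished steel ball, 16 mm in diameter, 17 g (4 to 8 balls are there; None if absent).
- amber_jar: Bystander: closed amber jar, 60 mm across, 100 mm high; origin at its underside.
- white_bottle: Bystander: white bottle, 52 mm across, 110 mm high; origin at its underside.
- beaker: Bystander: glass beaker, 64 mm across, 75 mm high; origin at its underside.
- tube_rack: Bystander: white rack of capped tubes, 70 x 160 x 86 mm; origin at its underside.
- spatula: Bystander: small spatula lying on the bench, 130 mm long; origin at its underside.
There are look-alikes about, which are no part of the job. What is shaped like the part that bears scoop_grip but pink is not meant.

How it is judged:
By the outcome, as a careful person would: the job done as asked, in the order asked, and still so for the second after the job is handed in, with the robot touching nothing.
Of ball0, ball1, ball2, ball3, ball4, ball5, ball6, ball7 only 4 to 8 are there at a start; the rules pass over those that are not, and their reading is None.
At some moment in a run one of scoop, dish may be knocked a few centimetres aside while the robot is not near it.
It also fails if it takes over 200 s, if anything falls off the work surface, if the arm or the gripper's body presses on something with over 40 N, if the wrist force passes 120 N, or if a joint passes its speed limit or range.

## Working session

There is one attempt and no reset: what is moved stays moved. The work goes in short steps, Python scripts to look and compute and a tool call to move; the robot and the scene stay as the last step left them, time stands still between calls to the robot, and variables do not carry over. Pictures are saved under pics/ and viewed, at most 14 in all, crops included, and the job is handed in when it is done.

Besides the shell and the picture viewer there is one more tool, called by a JSON object that holds its "fn" and its "kwargs". jog_arm: Moves the arm, as the interface text tells. Its arguments: {"type":"object","properties":{"translation":{"type":"array"},"rot":{"type":"array"},"jaw":{"type":"array"}},"required":["translation","rot","jaw"]}

```bash
mkdir -p pics; cat > h.py <<'E'
import numpy as np, cv2
from bench import robot, cams, models
def snap(n,f=None):
    im,d=cams.grab_frame(n)
    if f: cv2.imwrite('pics/'+f,im)
    return im,d
def px2w(n,u,v,depth=None,z=None):
    p=cams.camera_params(n);K=np.array(p["camera_matrix"]);D=np.array(p["dist_coeffs"]);T=np.array(p["T"])
    r=cv2.undistortPoints(np.array([[[u,v]]],float),K,D)[0,0];r=np.array([r[0],r[1],1.])
    if z is not None:
        w=T[:3,:3]@r; s=(z-T[2,3])/w[2]
    else: s=depth
    return T[:3,:3]@(r*s)+T[:3,3]
def w2px(n,P):
    p=cams.camera_params(n);T=np.linalg.inv(np.array(p["T"]))
    c=T[:3,:3]@np.asarray(P,float)+T[:3,3]
    return cv2.projectPoints(c[None],np.zeros(3),np.zeros(3),np.array(p["camera_matrix"]),np.array(p["dist_coeffs"]))[0][0,0]
def cloud(n,d):
    p=cams.camera_params(n);K=np.array(p["camera_matrix"]);D=np.array(p["dist_coeffs"]);T=np.array(p["T"])
    vv,uu=np.mgrid[0:384,0:512]
    r=cv2.undistortPoints(np.stack([uu,vv],-1).reshape(-1,1,2).astype(float),K,D).reshape(384,512,2)
    c=np.dstack([r*d[...,None],d])
    return c@T[:3,:3].T+T[:3,3]
E
python3 - <<'E'
from h import *
for n in("scene","top"):
    im,d=snap(n,n+'0.png'); print(n,np.round(cams.camera_params(n)["T"],3).tolist(),(d>0).mean())
    np.save(n+'d.npy',d)
    for t in["stand_hinge","pan_middle","pan_valley","pan_handle","scoop_grip","scoop_floor","mat","dish_in","nozzle_top","ball0_center","amber_jar","white_bottle","beaker","tube_rack","spatula"]:
        for r in models.place_of(n,t)[:8 if 'ball' in t else 3]:
            u,v=r["pixel"];dd=d[int(np.clip(round(v),0,383)),int(np.clip(round(u),0,511))]
            print(t,round(r["confidence"],2),np.round([u,v]),np.round(px2w(n,u,v,dd),3))
E
```

```text
scene [[0.656, 0.47, -0.59, 1.242], [0.754, -0.427, 0.499, -0.571], [-0.018, -0.772, -0.635, 0.9], [0.0, 0.0, 0.0, 1.0]] 0.9960428873697916
stand_hinge 0.92 [233. 224.] [ 0.525 -0.06   0.068]
pan_middle 0.59 [249. 211.] [0.485 0.044 0.037]
pan_valley 0.91 [228. 222.] [ 0.523 -0.08   0.086]
pan_valley 0.69 [233. 221.] [ 0.526 -0.063  0.082]
pan_handle 0.85 [286. 190.] [ 0.452  0.278 -0.002]
scoop_grip 0.75 [298. 140.] [0.285 0.515 0.072]
scoop_grip 0.65 [325. 169.] [0.523 0.434 0.069]
scoop_grip 0.47 [202. 316.] [ 0.74  -0.346  0.048]
scoop_floor 0.59 [317. 178.] [0.502 0.412 0.021]
scoop_floor 0.52 [297. 160.] [0.331 0.472 0.001]
mat 0.7 [314. 180.] [0.493 0.404 0.006]
dish_in 0.67 [153. 261.] [ 0.432 -0.34   0.006]
dish_in 0.47 [287. 191.] [0.462 0.272 0.   ]
nozzle_top 0.65 [240. 234.] [ 0.665 -0.137  0.172]
ball0_center 0.3 [152. 265.] [ 0.447 -0.352  0.006]
white_bottle 0.74 [351. 214.] [0.732 0.349 0.002]
beaker 0.61 [213. 278.] [ 0.645 -0.239  0.036]
beaker 0.35 [312. 236.] [0.717 0.14  0.017]
tube_rack 0.75 [204. 314.] [ 0.731 -0.333  0.034]
spatula 0.48 [316. 210.] [0.693 0.1
[... 688 characters left out ...]
oor 0.46 [245. 210.] [0.446 0.075 1.5  ]
mat 0.65 [146. 203.] [0.477 0.432 0.   ]
mat 0.32 [140. 208.] [0.462 0.449 0.005]
dish_in 0.86 [397. 226.] [ 0.425 -0.338  0.006]
dish_in 0.5 [143. 203.] [ 0.476  0.442 -0.   ]
nozzle_top 0.56 [336. 139.] [ 0.66  -0.124  0.169]
ball0_center 0.4 [302. 205.] [ 0.481 -0.043  0.043]
ball0_center 0.36 [235. 212.] [0.455 0.154 0.051]
amber_jar 0.59 [237. 136.] [0.674 0.151 0.104]
white_bottle 0.78 [165. 127.] [0.7   0.366 0.082]
beaker 0.91 [359. 165.] [ 0.608 -0.221  0.004]
tube_rack 0.93 [396. 130.] [ 0.705 -0.311  0.086]
tube_rack 0.62 [246. 196.] [0.503 0.123 0.043]
spatula 0.57 [202. 156.] [0.626 0.263 0.008]
spatula 0.3 [248. 195.] [0.507 0.119 0.036]
```

View pics/top0.png

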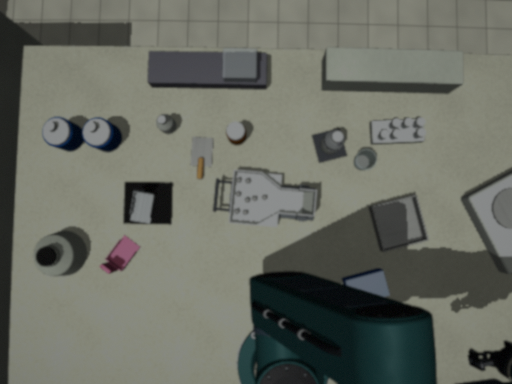

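View pics/scene0.png

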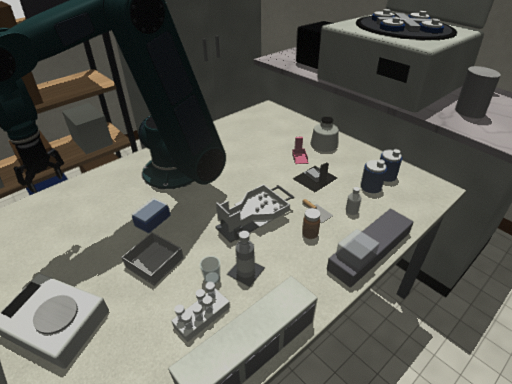

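The top view shows the pan at (216–318, 170–222) with its handle on the left. The real scoop is on the black mat at (147, 203), and the pink decoy is at (120, 253). The dish is at (397, 222) and the nozzle at (336, 139). Next I refine the poses.

```bash
python3 - <<'E'
from h import *
im=cv2.imread('pics/top0.png');d=np.load('topd.npy');P=cloud('top',d)
a=cv2.resize(im[160:230,205:330],None,fx=6,fy=6,interpolation=cv2.INTER_CUBIC)
b=cv2.resize(im[172:232,115:180],None,fx=6,fy=6,interpolation=cv2.INTER_CUBIC)
c=np.zeros((800,800,3),np.uint8)[:420+0]
cv2.imwrite('pics/pan.png',a[:, :750]);cv2.imwrite('pics/scoop.png',b)
def rect(box,z0,z1,lbl):
    u0,u1,v0,v1=box;Q=P[v0:v1,u0:u1].reshape(-1,3);Q=Q[(Q[:,2]>z0)&(Q[:,2]<z1)]
    r=cv2.minAreaRect(Q[:,:2].astype(np.float32)*1000)
    print(lbl,len(Q),'mean',Q.mean(0).round(4),'rect mm',np.round(r[0],1),np.round(r[1],1),round(r[2],1),'zq',np.percentile(Q[:,2],[5,50,95]).round(3))
rect((205,330,160,230),.055,.2,'pan walls')
rect((208,224,160,230),.03,.2,'handle')
rect((224,284,160,230),.055,.2,'wide walls')
rect((284,325,160,230),.08,.2,'high walls')
rect((115,180,172,232),.06,.2,'scoop plate')
rect((115,180,172,232),.012,.2,'scoop all')
rect((365,430,185,255),.04,.08,'dish rim')
rect((365,430,185,255),.003,.015,'dish floor')
rect((315,355,120,160),.16,.2,'nozzle')
for n in("top","scene"):
  g=models.place_of(n,"nozzle_top");print([(np.round(x["pixel"],1),px2w(n,*x["pixel"],z=.172).round(4)) for x in g[:1]])
np.set_printoptions(linewidth=250)
print((P[176:230:1,140,2]*1000).round().astype(int)); print((P[176:230,147,2]*1000).round().astype(int))
print((P[195,208:325,2]*1000).round().astype(int)); print((P[165:228,300,2]*1000).round().astype(int))
E
```

```text
pan walls 810 mean [0.4966 0.0647 0.0724] rect mm [495.1  70.3] [293.5 157.8] 86.0 zq [0.056 0.067 0.118]
handle 151 mean [0.5026 0.2087 0.0596] rect mm [505.3 205.5] [95.1 29.4] 1.2 zq [0.054 0.06  0.066]
wide walls 350 mean [0.5022 0.121  0.065 ] rect mm [499.7 101. ] [161.5 173.9] 1.3 zq [0.056 0.066 0.073]
high walls 137 mean [ 0.4872 -0.0626  0.1104] rect mm [486.8 -52. ] [48.4 76.1] 85.9 zq [0.086 0.111 0.127]
scoop plate 60 mean [0.5135 0.432  0.0868] rect mm [514.  435.1] [37.1 11.8] 81.7 zq [0.066 0.089 0.094]
scoop all 192 mean [0.4908 0.4342 0.0426] rect mm [478.4 413.8] [144.7 144. ] 79.2 zq [0.012 0.025 0.093]
dish rim 337 mean [ 0.4313 -0.3342  0.0484] rect mm [ 433.3 -334.7] [138.4 144.2] 15.3 zq [0.041 0.048 0.055]
dish floor 1537 mean [ 0.4366 -0.3379  0.006 ] rect mm [ 444.  -338.8] [212.4 198.7] 0.5 zq [0.003 0.005 0.011]
nozzle 122 mean [ 0.666  -0.1255  0.1706] rect mm [ 665.5 -126. ] [33.1 32.6] 58.7 zq [0.166 0.171 0.175]
[(array([336.1, 139.3]), array([ 0.6596, -0.1238,  0.172 ]))]
[(array([240.4, 234.4]), array([ 0.6645, -0.1373,  0.172 ]))]
[-2 -2 -5  4 -4 -
[... 626 characters left out ...]
  40   37   43   35   40   39   43   32
   38   42   40   39   37   37   51   50   56   50   44   40   39   43   40   38   42   45   35   37   38   38   49   31   42   41   44   46   36   43   40   39   40   47   39   38   38   42   39   35   41   31   39   45   47   36   40   40   39
   50   58   52   60   63   68   75   72   98  123  120   -4    4    6    1    2    7    2   -1]
[  -3    7   -2    4    3    2    2    2   -2   -2    4   -3    1   -2    1    3   -6   -3    1   -2   48   48   45   49  106  108   54   45   43   44   45   41   42   39   39   39 1500   41   42   41   38   39   37   41   42   36   36   38   34
  109  111   37   48   46   50   51   38   -2    3    1   -2   -2   -4]
```

View pics/pan.png

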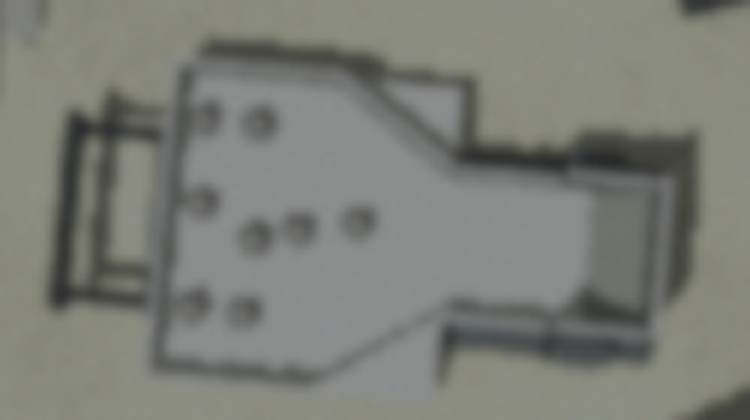

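View pics/scoop.png

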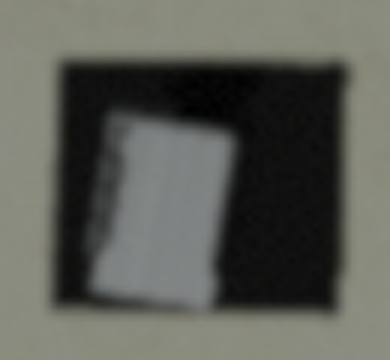

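The picture shows eight balls in the pan. Pan x is about (-0.07, -0.998), the hinge is near (0.487, -0.045) and the handle near (0.505, 0.212). The scoop's mouth faces (-0.99, 0.145).

```bash
cat >> h.py <<'E'
from scipy.spatial.transform import Rotation as Ro
def frame(ydir,zdir=(0,0,-1)):
    z=np.array(zdir,float);z/=np.linalg.norm(z);y=np.array(ydir,float);y-=z*(y@z);y/=np.linalg.norm(y)
    return np.column_stack([np.cross(y,z),y,z])
def rel(p,R,p0=None,R0=None):
    s=robot.sense()
    p0=np.array(s["eef_pos"]) if p0 is None else p0; R0=np.array(s["tcp_rot"]) if R0 is None else R0
    t=R0.T@(np.asarray(p)-p0)/.2; r=Ro.from_matrix(R0.T@R).as_rotvec()/np.pi
    return t.round(3).tolist(),r.round(4).tolist()
def st():
    s=robot.sense();print('t',s["time_s"],'q',np.round(s["qpos"],2),'p',np.round(s["eef_pos"],4),'F',np.round(s["contact_force"],1),'w',round(s["grip_width"],4),s["finger_force"])
PX=np.array([-.0698,-.9976,0]);HZ=np.array([.487,-.045,.04])
def pan(u,v,w,a):
    PY=np.cross([0,0,1],PX)
    return HZ+(u*np.cos(a)+w*np.sin(a))*PX+v*PY+np.array([0,0,w*np.cos(a)-u*np.sin(a)])
def yaw(d,a=None): # dir angle
    return np.degrees(np.arctan2(d[1],d[0]))
E
python3 - <<'E'
from h import *
st();s=robot.sense();print(np.round(s["tcp_rot"],3))
u=px2w('top',148.5,203,z=.004);print('mat',u)
H=pan(-.258,0,.016,0);print(H)
for sg in(1,-1):
    R=frame(sg*PX);print(sg,rel([H[0],H[1],.17],R))
E
```

```text
t 1.7 q [-1.49  0.26 -0.05  1.26 -0.    1.42] p [ 0.1211 -0.5108  0.2533] F [ 0.2 -0.2  0.8] w 0.0852 0.0
[[ 0.973  0.231 -0.   ]
 [ 0.231 -0.973 -0.   ]
 [-0.     0.    -1.   ]]
mat [0.4780184  0.42373943 0.004     ]
[0.5050084 0.2123808 0.056    ]
1 ([2.702, -3.076, 0.416], [0.0, 0.0, 0.0963])
-1 ([2.702, -3.076, 0.416], [-0.0, 0.0, -0.9037])
```

```bash
cat >> h.py <<'E'
def seq(targets,p0=None,R0=None):
    s=robot.sense();p=np.array(s["eef_pos"]) if p0 is None else p0;R=np.array(s["tcp_rot"]) if R0 is None else R0
    for tp,TR in targets:
        t,r=rel(tp,TR,p,R);print(t,r,'rows>=',int(np.ceil(max(np.linalg.norm(t)*4,np.linalg.norm(r)*180/8.59))))
        p=p+R@(np.array(t)*.2);R=R@Ro.from_rotvec(np.array(r)*np.pi).as_matrix()
def tcp(g,R): return np.asarray(g)-.003*R[:,2]
E
python3 - <<'E'
from h import *
s=robot.sense();R0=np.array(s["tcp_rot"]);p0=np.array(s["eef_pos"])
H=pan(-.258,0,.016,0);R=frame(-PX);e=np.array([H[0],H[1],.17])
w=Ro.from_matrix(R@R0.T).as_rotvec();print(w)
T=[]
for f,z in((.27,.25),(.54,.25),(.77,.22),(1,.17)):
    q=p0+(e-p0)*f;q[2]=z;T.append((q,Ro.from_rotvec([0,0,2.839*f]).as_matrix()@R0 if f<1 else R))
seq(T)
E
```

```text
[2.86704756e-05 4.21714478e-06 2.83891212e+00]
[0.73, -0.83, 0.016] [-0.0, 0.0, -0.244] rows>= 6
[1.101, -0.093, 0.0] [-0.0, -0.0, -0.244] rows>= 6
[0.73, 0.595, 0.15] [-0.0, -0.0, -0.2078] rows>= 5
[0.22, 0.916, 0.25] [-0.0, -0.0, -0.2079] rows>= 5
```

{"fn": "jog_arm", "kwargs": {"translation": [[0.73,-0.83,0.016],[0.73,-0.83,0.016],[0.73,-0.83,0.016],[0.73,-0.83,0.016],[0.73,-0.83,0.016],[0.73,-0.83,0.016],[0.73,-0.83,0.016],[0.73,-0.83,0.016]], "rot": [[0,0,-0.244],[0,0,-0.244],[0,0,-0.244],[0,0,-0.244],[0,0,-0.244],[0,0,-0.244],[0,0,-0.244],[0,0,-0.244]], "jaw": [-0.06,-0.06,-0.06,-0.06,-0.06,-0.06,-0.06,-0.06]}}

```text
time_s: 2.5
eef_pos: [0.2247, -0.3164, 0.2501]
tcp_rot: [[0.543, 0.84, -0.0], [0.84, -0.543, -0.0], [-0.0, 0.0, -1.0]]
contact_force: [-0.4, -1.1, -1.0]
grip_width: 0.0403
finger_force: 0.0
```

{"fn": "jog_arm", "kwargs": {"translation": [[1,-0.093,0],[1,-0.093,0],[1,-0.093,0],[1,-0.093,0],[1,-0.093,0],[1,-0.093,0],[1,-0.093,0],[1,-0.093,0]], "rot": [[0,0,-0.244],[0,0,-0.244],[0,0,-0.244],[0,0,-0.244],[0,0,-0.244],[0,0,-0.244],[0,0,-0.244],[0,0,-0.244]], "jaw": [-0.06,-0.06,-0.06,-0.06,-0.06,-0.06,-0.06,-0.06]}}

```text
time_s: 3.3
eef_pos: [0.3175, -0.1381, 0.25]
tcp_rot: [[-0.19, 0.982, -0.0], [0.982, 0.19, 0.0], [0.0, -0.0, -1.0]]
contact_force: [0.2, -0.4, 0.9]
grip_width: 0.04
finger_force: 0.0
```

{"fn": "jog_arm", "kwargs": {"translation": [[0.73,0.595,0.15],[0.73,0.595,0.15],[0.73,0.595,0.15],[0.73,0.595,0.15],[0.73,0.595,0.15],[0.73,0.595,0.15],[0.73,0.595,0.15]], "rot": [[0,0,-0.208],[0,0,-0.208],[0,0,-0.208],[0,0,-0.208],[0,0,-0.208],[0,0,-0.208],[0,0,-0.208]], "jaw": [-0.06,-0.06,-0.06,-0.06,-0.06,-0.06,-0.06]}}

```text
time_s: 4.0
eef_pos: [0.4058, 0.0281, 0.22]
tcp_rot: [[-0.747, 0.665, -0.0], [0.665, 0.747, -0.0], [0.0, -0.0, -1.0]]
contact_force: [-0.5, -0.2, -0.5]
grip_width: 0.0397
finger_force: 0.0
```

```bash
python3 - <<'E'
from h import *
H=pan(-.258,0,.016,0);R=frame(-PX)
seq([([H[0],H[1],.16],R),(tcp(H,R),R)])
print('arc, relative to grasp')
p0=tcp(H,R)
for a in(.05,.1,.15,.2,.25,.3,.35,.4,.425,.44):
    zd=np.array([0,0,-1])*np.cos(a)-PX*np.sin(a)   # candidate
    # pan rotation about PY: maps PX-> PX cos - z sin
    ax=np.cross([0,0,1],PX);Ra=Ro.from_rotvec(ax*a).as_matrix()@R
    print(a,rel(tcp(pan(-.258,0,.016,a),Ra),Ra,p0,R))
E
```

```text
[0.242, 1.018, 0.3] [-0.0001, -0.0001, -0.2092] rows>= 5
[0.0, 0.0, 0.505] [0.0, 0.0, -0.0] rows>= 3
arc, relative to grasp
0.05 ([0.0, -0.006, -0.064], [-0.0159, -0.0, 0.0])
0.1 ([-0.0, -0.016, -0.128], [-0.0318, -0.0, 0.0])
0.15 ([0.0, -0.029, -0.192], [-0.0477, -0.0, -0.0])
0.2 ([0.0, -0.045, -0.254], [-0.0637, 0.0, 0.0])
0.25 ([0.0, -0.064, -0.316], [-0.0796, -0.0, -0.0])
0.3 ([0.0, -0.086, -0.377], [-0.0955, -0.0, -0.0])
0.35 ([-0.0, -0.111, -0.437], [-0.1114, -0.0, 0.0])
0.4 ([0.0, -0.139, -0.495], [-0.1273, 0.0, -0.0])
0.425 ([0.0, -0.154, -0.523], [-0.1353, -0.0, -0.0])
0.44 ([0.0, -0.163, -0.54], [-0.1401, -0.0, -0.0])
```

{"fn": "jog_arm", "kwargs": {"translation": [[0.242,1,0.3],[0.242,1,0.3],[0.242,1,0.3],[0.242,1,0.3],[0.242,1,0.3],[0.242,1,0.3],[0.242,1,0.3]], "rot": [[0,0,-0.209],[0,0,-0.209],[0,0,-0.209],[0,0,-0.209],[0,0,-0.209],[0,0,-0.209],[0,0,-0.209]], "jaw": [-0.06,-0.06,-0.06,-0.06,-0.06,-0.06,-0.06]}}

```text
time_s: 4.7
eef_pos: [0.5018, 0.2094, 0.1603]
tcp_rot: [[-0.997, 0.071, -0.0], [0.071, 0.997, -0.0], [0.0, -0.0, -1.0]]
contact_force: [-1.1, -0.1, 0.4]
grip_width: 0.0404
finger_force: 0.0
```

{"fn": "jog_arm", "kwargs": {"translation": [[-0.011,0.014,0.2],[-0.011,0.014,0.35],[-0.011,0.014,0.45],[-0.011,0.014,0.505],[-0.011,0.014,0.505],[-0.011,0.014,0.505],[-0.011,0.014,0.505],[-0.011,0.014,0.505],[-0.011,0.014,0.505],[-0.011,0.014,0.505],[-0.011,0.014,0.505]], "rot": [[0,0,0],[0,0,0],[0,0,0],[0,0,0],[0,0,0],[0,0,0],[0,0,0],[0,0,0],[0,0,0],[0,0,0],[0,0,0]], "jaw": [-0.06,-0.06,-0.06,-0.06,-0.06,-1,-1,-1,-1,-1,-1]}}

```text
time_s: 5.8
eef_pos: [0.5048, 0.2126, 0.0604]
tcp_rot: [[-0.998, 0.067, 0.002], [0.067, 0.998, -0.002], [-0.002, -0.002, -1.0]]
contact_force: [-0.6, -11.0, 6.7]
grip_width: 0.009
finger_force: 58.5
```

{"fn": "jog_arm", "kwargs": {"translation": [[0,-0.006,-0.064],[0,-0.016,-0.128],[0,-0.029,-0.192],[0,-0.045,-0.254]], "rot": [[-0.016,0,0],[-0.032,0,0],[-0.048,0,0],[-0.064,0,0]], "jaw": [-1,-1,-1,-1]}}

```text
time_s: 6.2
eef_pos: [0.504, 0.2036, 0.1106]
tcp_rot: [[-0.998, 0.065, 0.015], [0.067, 0.978, 0.199], [-0.001, 0.199, -0.98]]
contact_force: [4.9, -7.5, -12.7]
grip_width: 0.0087
finger_force: 59.0
```

```bash
python3 - <<'E'
from h import *
R=frame(-PX);ax=np.cross([0,0,1],PX)
def T(a):
    Ra=Ro.from_rotvec(ax*a).as_matrix()@R; return tcp(pan(-.258,0,.016,a),Ra),Ra
p0,R0=T(.2)
for a in(.25,.3,.35,.39,.415,.43,.44): print(a,rel(*T(a),p0,R0))
p0,R0=T(.44);print('up',rel(p0-.1*R0[:,2],R0,p0,R0))
E
```

```text
0.25 ([-0.0, -0.006, -0.064], [-0.0159, -0.0, -0.0])
0.3 ([-0.0, -0.016, -0.128], [-0.0318, -0.0, -0.0])
0.35 ([-0.0, -0.029, -0.192], [-0.0477, -0.0, -0.0])
0.39 ([-0.0, -0.041, -0.242], [-0.0605, 0.0, -0.0])
0.415 ([-0.0, -0.05, -0.273], [-0.0684, -0.0, -0.0])
0.43 ([-0.0, -0.056, -0.292], [-0.0732, -0.0, -0.0])
0.44 ([-0.0, -0.06, -0.304], [-0.0764, -0.0, -0.0])
up ([0.0, -0.0, -0.5], [0.0, 0.0, 0.0])
```

{"fn": "jog_arm", "kwargs": {"translation": [[0,-0.006,-0.064],[0,-0.016,-0.128],[0,-0.029,-0.192],[0,-0.041,-0.242],[0,-0.05,-0.273],[0,-0.056,-0.292],[0,-0.056,-0.292]], "rot": [[-0.016,0,0],[-0.032,0,0],[-0.048,0,0],[-0.0605,0,0],[-0.068,0,0],[-0.073,0,0],[-0.073,0,0]], "jaw": [-1,-1,-1,-1,-1,-1,-1]}}

```text
time_s: 6.9
eef_pos: [0.5025, 0.1816, 0.1643]
tcp_rot: [[-0.998, 0.06, 0.028], [0.066, 0.907, 0.416], [-0.0, 0.417, -0.909]]
contact_force: [8.9, 5.1, -22.2]
grip_width: 0.009
finger_force: 62.9
```

{"fn": "jog_arm", "kwargs": {"translation": [[0,-0.003,-0.012],[0,-0.005,-0.022],[0,-0.005,-0.022]], "rot": [[0,0,0],[0,0,0],[0,0,0]], "jaw": [-1,-1,-1]}}

```text
time_s: 7.2
eef_pos: [0.5012, 0.1806, 0.1666]
tcp_rot: [[-0.998, 0.059, 0.024], [0.064, 0.906, 0.418], [0.003, 0.419, -0.908]]
contact_force: [14.9, 25.4, -46.2]
grip_width: 0.0084
finger_force: 58.7
```

{"fn": "jog_arm", "kwargs": {"translation": [[0,0.005,0.022],[0,0.005,0.022],[0,0.005,0.022],[0,0.005,0.022],[0,0.005,0.022],[0,0.005,0],[0,0.005,-0.2],[0,0.005,-0.4],[0,0.005,-0.6],[0,0.005,-0.6]], "rot": [[0,0,0],[0,0,0],[0,0,0],[0,0,0],[0,0,0],[0,0,0],[0,0,0],[0,0,0],[0,0,0],[0,0,0]], "jaw": [-1,-0.06,-0.06,-0.06,-0.06,-0.06,-0.06,-0.06,-0.06,-0.06]}}

```text
time_s: 8.2
eef_pos: [0.5001, 0.1287, 0.2823]
tcp_rot: [[-0.998, 0.058, 0.034], [0.067, 0.907, 0.416], [-0.006, 0.417, -0.909]]
contact_force: [0.7, 0.2, 0.0]
grip_width: 0.0404
finger_force: 0.0
```

```bash
python3 - <<'E'
from h import *
st()
im,d=snap('top');P=cloud('top',d)
i2,_=snap('scene')
def rect(box,z0,z1,lbl):
    u0,u1,v0,v1=box;Q=P[v0:v1,u0:u1].reshape(-1,3);Q=Q[(Q[:,2]>z0)&(Q[:,2]<z1)]
    r=cv2.minAreaRect(Q[:,:2].astype(np.float32)*1000)
    print(lbl,len(Q),'mean',Q.mean(0).round(4),'rect mm',np.round(r[0],1),np.round(r[1],1),round(r[2],1))
rect((115,180,172,232),.06,.2,'scoop plate')
print((P[195,215:325,2]*1000).round().astype(int))
a=cv2.resize(im[150:240,205:330],None,fx=4,fy=4,interpolation=cv2.INTER_CUBIC)
b=cv2.resize(i2[160:260,200:320],None,fx=3.6,fy=3.6,interpolation=cv2.INTER_CUBIC)[:360]
cv2.imwrite('pics/raised.png',np.vstack([a[:, :430],np.zeros((10,430,3),np.uint8)])if 0 else np.hstack([a[:, :420],b[:, :370]]))
E
```

```text
t 8.2 q [-0.13  0.21 -0.11  1.27  0.43 -0.07] p [0.5001 0.1287 0.2823] F [0.7 0.2 0. ] w 0.0404 0.0
scoop plate 59 mean [0.5135 0.4321 0.0862] rect mm [513.9 434.3] [37.1 11.9] 82.1
[  -1    2    0    6    3    0  162  161  161  163    5  372  382  381
  384  379  376  372  326  325  319  318  336  375  379  379  390  386
  396  400  403  411  414  418  423  424  427  435  456  462  464  475
  473  476  697  705  705  721  722  720  723  721  721  723  722  722
  722  722  723  721  669  713  711  710  713  713  713  713 1500  711
  712  716  712  712  711  715  713  714  713  715  712  716  714  716
  713  715  712  714  713  714  712  714  713  714  716  712  715  715
  715  716  714  718  713  721  719  724  722  722  718  718]
```

View pics/raised.png

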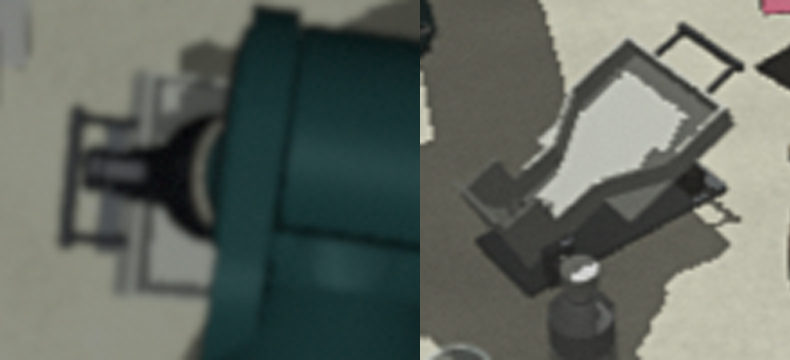

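```bash
python3 - <<'E'
from h import *
m=np.array([-.990,.141,0]);G=np.array([.5137,.4335,.066]);R=frame(-m)
seq([([.507,.27,.26],R),([G[0],G[1],.19],R),(tcp(G,R),R)])
E
```

```text
[0.007, 0.599, 0.377] [0.1048, -0.1122, 0.515] rows>= 12
[0.814, -0.082, 0.35] [0.0, -0.0, 0.0] rows>= 4
[0.0, 0.0, 0.605] [0.0, -0.0, 0.0] rows>= 3
```

{"fn": "jog_arm", "kwargs": {"translation": [[0.007,0.599,0.1],[0.007,0.599,0.377],[0.007,0.599,0.377],[0.007,0.599,0.377],[0.007,0.599,0.377],[0.007,0.599,0.377],[0.007,0.599,0.377],[0.007,0.599,0.377],[0.007,0.599,0.377],[0.007,0.599,0.377],[0.007,0.599,0.377],[0.007,0.599,0.377]], "rot": [[0.105,-0.112,0.515],[0.105,-0.112,0.515],[0.105,-0.112,0.515],[0.105,-0.112,0.515],[0.105,-0.112,0.515],[0.105,-0.112,0.515],[0.105,-0.112,0.515],[0.105,-0.112,0.515],[0.105,-0.112,0.515],[0.105,-0.112,0.515],[0.105,-0.112,0.515],[0.105,-0.112,0.515]], "jaw": [0.18,0.18,0.18,0.18,0.18,0.18,0.18,0.18,0.18,0.18,0.18,0.18]}}

```text
time_s: 9.5
eef_pos: [0.5057, 0.2709, 0.2582]
tcp_rot: [[0.145, 0.989, -0.005], [0.989, -0.145, -0.002], [-0.002, -0.005, -1.0]]
contact_force: [0.3, 0.5, -0.1]
grip_width: 0.0504
finger_force: 0.0
```

```bash
python3 - <<'E'
from h import *
st()
im,d=snap('top');P=cloud('top',d)
a=cv2.resize(im[160:230,205:330],None,fx=6,fy=6,interpolation=cv2.INTER_CUBIC);cv2.imwrite('pics/r2.png',a)
Q=P[172:232,115:180].reshape(-1,3);Q=Q[(Q[:,2]>.07)&(Q[:,2]<.1)]
r=cv2.minAreaRect(Q[:,:2].astype(np.float32)*1000);print(len(Q),Q.mean(0),r)
m=np.array([-.990,.141,0]);G=np.array([.5137,.4335,.066]);R=frame(-m)
seq([([G[0],G[1],.18],R),(tcp(G,R),R)])
E
```

```text
t 9.5 q [0.35 0.35 0.09 1.32 0.   2.07] p [0.5057 0.2709 0.2582] F [ 0.3  0.5 -0.1] w 0.0504 0.0
0 [nan nan nan] ((0.0, 0.0), (0.0, 0.0), 0.0)
[0.811, -0.083, 0.386] [-0.0021, 0.0013, -0.0035] rows>= 4
[-0.0, 0.0, 0.555] [-0.0, -0.0, -0.0] rows>= 3<stdin>:6: RuntimeWarning: Mean of empty slice.
  ret = um.true_divide(
```

View pics/r2.png

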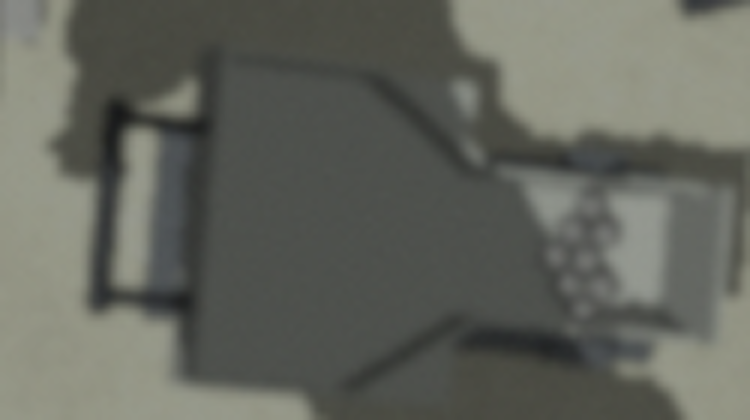

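The pan is raised and the balls are heaped in the valley, at crop (550–615, 190–310). Before descending I check where the scoop is, because the top view is occluded.

```bash
python3 - <<'E'
from h import *
i2,d2=snap('scene')
old=cv2.imread('pics/scene0.png')
for n in("scene",):
  for t in("scoop_grip","scoop_floor"):
    print(t,[(round(x["confidence"],2),np.round(x["pixel"])) for x in models.place_of(n,t)])
a=np.hstack([cv2.resize(x[130:210,270:350],None,fx=5,fy=5,interpolation=cv2.INTER_CUBIC) for x in(old,i2)]);cv2.imwrite('pics/sc.png',a)
E
```

```text
scoop_grip [(0.64, array([326., 170.])), (0.53, array([297., 141.])), (0.4, array([213., 279.])), (0.35, array([349., 211.])), (0.27, array([313., 179.]))]
scoop_floor [(0.75, array([300., 158.])), (0.58, array([316., 175.]))]
```

View pics/sc.png

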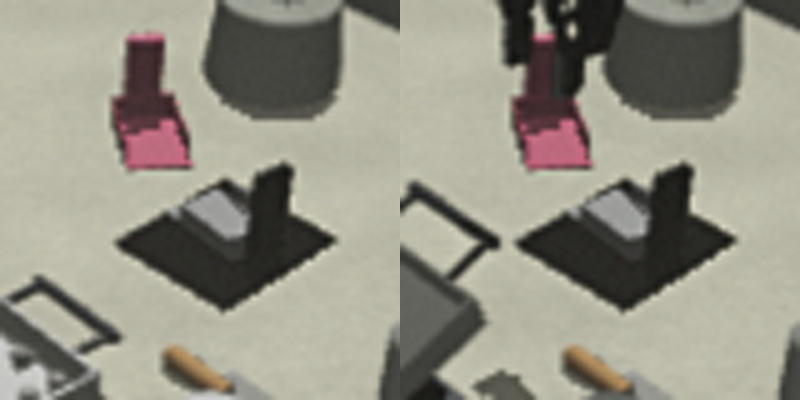

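The scoop has not moved: its handle is at the same place on the mat in both views. I'll grasp it.

{"fn": "jog_arm", "kwargs": {"translation": [[0.811,-0.083,0.386],[0.811,-0.083,0.386],[0.811,-0.083,0.386],[0.811,-0.083,0.386],[0.811,-0.083,0.386],[0.811,-0.083,0.386]], "rot": [[-0.002,0.001,-0.0035],[-0.002,0.001,-0.0035],[-0.002,0.001,-0.0035],[-0.002,0.001,-0.0035],[-0.002,0.001,-0.0035],[-0.002,0.001,-0.0035]], "jaw": [0.18,0.18,0.18,0.18,0.18,0.18]}}

```text
time_s: 10.3
eef_pos: [0.512, 0.4334, 0.1817]
tcp_rot: [[0.126, 0.992, 0.004], [0.992, -0.126, 0.002], [0.003, 0.004, -1.0]]
contact_force: [-0.3, 0.5, 0.1]
grip_width: 0.0506
finger_force: 0.0
```

{"fn": "jog_arm", "kwargs": {"translation": [[0,0,0.2],[0,0,0.38],[0,0,0.5],[0,0,0.555],[0,0,0.555],[0,0,0.555],[0,0,0.555],[0,0,0.555],[0,0,0.555],[0,0,0.555],[0,0,0.555],[0,0,0.555]], "rot": [[0,0,0],[0,0,0],[0,0,0],[0,0,0],[0,0,0],[0,0,0],[0,0,0],[0,0,0],[0,0,0],[0,0,0],[0,0,0],[0,0,0]], "jaw": [0.18,0.18,0.18,0.18,0.18,-1,-1,-1,-1,-1,-1,-1]}}

```text
time_s: 11.5
eef_pos: [0.5139, 0.4341, 0.0728]
tcp_rot: [[0.129, 0.992, 0.007], [0.992, -0.129, 0.004], [0.005, 0.006, -1.0]]
contact_force: [0.6, -0.5, 7.6]
grip_width: 0.0113
finger_force: 59.0
```

```bash
python3 - <<'E'
from h import *
st(); print(np.round(robot.sense()["tcp_rot"],4))
R=frame(-PX)
# scoop lip frame: grip at lip -96mm*x +62*z ; level hover above throat
G=pan(-.130,0,0,0); G[2]=.30
print(G); c=np.array(robot.sense()["eef_pos"])
Rc=np.array(robot.sense()["tcp_rot"])
Rm=Ro.from_rotvec([0,0,np.radians(47)]).as_matrix()@Rc
seq([(c+[0,0,.2],Rc),(np.array([.50,.27,.29]),Rm),(G,R)])
E
```

```text
t 11.5 q [ 0.58  0.6   0.01  0.97 -0.    2.28] p [0.5139 0.4341 0.0728] F [ 0.6 -0.5  7.6] w 0.0113 58.96681308746338
[[ 0.1289  0.9916  0.0068]
 [ 0.9916 -0.1289  0.004 ]
 [ 0.0049  0.0062 -1.    ]]
[0.496074 0.084688 0.3     ]
[0.005, 0.006, -1.0] [0.0, 0.0, 0.0] rows>= 5
[-0.822, 0.038, -0.09] [0.0013, 0.0016, -0.2611] rows>= 6
[-0.701, -0.606, -0.057] [0.0025, -0.0007, -0.2578] rows>= 6
```

{"fn": "jog_arm", "kwargs": {"translation": [[0.005,0.006,-0.2],[0.005,0.006,-0.4],[0.005,0.006,-0.7],[0.005,0.006,-1],[0.005,0.006,-1],[0.005,0.006,-1]], "rot": [[0,0,0],[0,0,0],[0,0,0],[0,0,0],[0,0,0],[0,0,0]], "jaw": [-1,-1,-1,-1,-1,-1]}}

```text
time_s: 12.1
eef_pos: [0.5143, 0.4345, 0.2752]
tcp_rot: [[0.129, 0.992, 0.01], [0.992, -0.129, 0.006], [0.007, 0.009, -1.0]]
contact_force: [0.1, 0.7, -1.9]
grip_width: 0.0113
finger_force: 59.1
```

{"fn": "jog_arm", "kwargs": {"translation": [[-0.2,0.01,-0.03],[-0.4,0.02,-0.05],[-0.6,0.03,-0.09],[-0.822,0.038,-0.09],[-0.822,0.038,-0.09],[-0.822,0.038,-0.09],[-0.822,0.038,-0.09],[-0.822,0.038,-0.09]], "rot": [[0.0013,0.0016,-0.261],[0.0013,0.0016,-0.261],[0.0013,0.0016,-0.261],[0.0013,0.0016,-0.261],[0.0013,0.0016,-0.261],[0.0013,0.0016,-0.261],[0.0013,0.0016,-0.261],[0.0013,0.0016,-0.261]], "jaw": [-1,-1,-1,-1,-1,-1,-1,-1]}}

```text
time_s: 12.9
eef_pos: [0.4995, 0.27, 0.2881]
tcp_rot: [[-0.635, 0.772, -0.002], [0.772, 0.635, 0.006], [0.005, 0.002, -1.0]]
contact_force: [-0.0, 0.7, -1.8]
grip_width: 0.0111
finger_force: 59.3
```

{"fn": "jog_arm", "kwargs": {"translation": [[-0.2,-0.17,-0.02],[-0.4,-0.35,-0.04],[-0.55,-0.48,-0.05],[-0.701,-0.606,-0.057],[-0.701,-0.606,-0.057],[-0.701,-0.606,-0.057],[-0.701,-0.606,-0.057],[-0.701,-0.606,-0.057]], "rot": [[0.0025,-0.0007,-0.258],[0.0025,-0.0007,-0.258],[0.0025,-0.0007,-0.258],[0.0025,-0.0007,-0.258],[0.0025,-0.0007,-0.258],[0.0025,-0.0007,-0.258],[0.0025,-0.0007,-0.258],[0.0025,-0.0007,-0.258]], "jaw": [-1,-1,-1,-1,-1,-1,-1,-1]}}

```text
time_s: 13.7
eef_pos: [0.4956, 0.0849, 0.2987]
tcp_rot: [[-0.997, 0.074, -0.003], [0.074, 0.997, -0.002], [0.003, -0.002, -1.0]]
contact_force: [0.8, 0.5, -0.9]
grip_width: 0.0113
finger_force: 59.8
```

```bash
python3 - <<'E'
from h import *
st(); print(np.round(robot.sense()["tcp_rot"],4))
im,d=snap('top','hov.png');P=cloud('top',d);np.save('hovP.npy',P)
i2,d2=snap('scene','hovs.png')
a=cv2.resize(im[150:240,230:330],None,fx=4,fy=4,interpolation=cv2.INTER_CUBIC)
b=cv2.resize(i2[150:240,200:300],None,fx=4,fy=4,interpolation=cv2.INTER_CUBIC)
cv2.imwrite('pics/hv.png',np.hstack([a,b]))
E
```

```text
t 13.7 q [ 0.01  0.22  0.01  1.37 -0.    0.08] p [0.4956 0.0849 0.2987] F [ 0.8  0.5 -0.9] w 0.0113 59.78611886501312
[[-0.9973  0.0735 -0.0027]
 [ 0.0736  0.9973 -0.0016]
 [ 0.0026 -0.0018 -1.    ]]
```

View pics/hv.png

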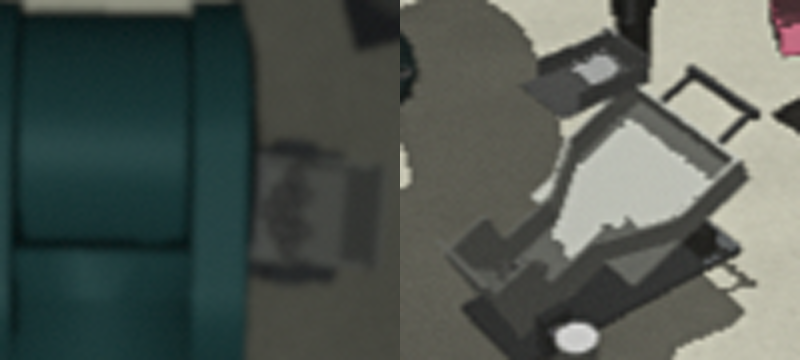

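```bash
python3 - <<'E'
from h import *
im,d=snap('scene');P=cloud('scene',d).reshape(-1,3)
PY=np.cross([0,0,1],PX)
s=robot.sense();p=np.array(s["eef_pos"]);R=np.array(s["tcp_rot"])
L=(P-p)@R  # tool coords: y=-scoopx, z down
q=np.column_stack([-L[:,1],-L[:,0]*-1,0.0688-L[:,2]]) # scoop fwd, lateral(tool x), height above underside
m=(q[:,0]>-.015)&(q[:,0]<.115)&(abs(q[:,1])<.06)&(q[:,2]>-.015)&(q[:,2]<.035)
Q=q[m]*1000;print('scoop pts',len(Q))
for c in range(3): print(np.percentile(Q[:,c],[0.5,2,10,50,90,98,99.5]).round(1))
F=Q[(Q[:,2]<12)];print('floorish',len(F),[np.percentile(F[:,c],[1,50,99]).round(1) for c in range(3)])
a=.42;D=P-HZ;x=D@PX;z=D[:,2];v=D@PY
u=x*np.cos(a)-z*np.sin(a);w=x*np.sin(a)+z*np.cos(a)
for lb,(u0,u1,w0,w1) in dict(high=(-.012,.02,.062,.08),throat=(-.065,-.025,.02,.036),wide=(-.2,-.14,.02,.036),floor=(-.2,-.05,-.01,.008)).items():
    m=(u>u0)&(u<u1)&(w>w0)&(w<w1)&(abs(v)<.1)
    V=v[m]*1000;print(lb,m.sum(),'v',np.percentile(V,[1,10,50,90,99]).round(1),'neg',np.median(V[V<0]).round(1) if (V<0).any() else 0,'pos',np.median(V[V>0]).round(1) if (V>0).any() else 0,'w',np.percentile(w[m]*1000,[5,50,95]).round(1))
m=(u>-.27)&(u<-.248)&(abs(v)<.05)&(w>0.005)&(w<.035);print('bar',u[m].mean(),w[m].mean(),v[m].mean(),m.sum())
E
```

```text
scoop pts 457
[ 0.5  7.6 11.1 45.3 86.2 96.9 99. ]
[-31.2 -30.3 -28.6   5.8  31.4  33.4  33.9]
[-0.3  0.1  1.3  4.9 21.1 30.8 33.6]
floorish 307 [array([10.7, 55.1, 99. ]), array([-30.6,   7.9,  33. ]), array([-0.3,  2.9, 11.7])]
high 50 v [-37.6 -34.4 -31.2  40.4  42.3] neg -33.6 pos 39.3 w [62.3 67.4 72.3]
throat 58 v [-36.5 -34.4 -30.1  40.   42.1] neg -32.7 pos 38.8 w [20.6 28.5 32.1]
wide 68 v [-78.8 -75.4  75.6  80.7  83.7] neg -73.7 pos 79.4 w [20.7 25.5 29.5]
floor 1066 v [-75.7 -60.6  -2.7  64.8  81.3] neg -33.6 pos 35.8 w [-3.1  0.4  4.6]
bar -0.254994158910624 0.018461932381575556 0.003384305933693961 62
```

```bash
cat >> h.py <<'E'
V0=.00395;U0=.0015;A=.42
def lip(u,w,phi,a=A):
    """tool pose with scoop lip (underside) at pan coords u,w (raised), pitch phi below horizontal"""
    Z=np.array([0,0,1.]);sx=PX*np.cos(phi)-Z*np.sin(phi);sz=PX*np.sin(phi)+Z*np.cos(phi)
    p=pan(u+U0,V0,w,a)
    return p-.096*sx+.0688*sz, frame(-sx,-sz)
E
python3 - <<'E'
from h import *
seq([lip(-.065,.045,.42),lip(-.065,.006,.42),lip(-.065,.002,.42),lip(-.02,.002,.42)])
E
```

```text
[-0.024, -0.154, 0.45] [-0.1343, -0.0006, -0.0006] rows>= 3
[0.0, -0.0, 0.195] [0.0, -0.0, -0.0001] rows>= 1
[0.0, -0.0, 0.02] [0.0, -0.0, 0.0] rows>= 1
[0.0, -0.225, -0.0] [0.0, -0.0, 0.0] rows>= 1
```

{"fn": "jog_arm", "kwargs": {"translation": [[-0.006,-0.04,0.11],[-0.012,-0.077,0.225],[-0.018,-0.12,0.34],[-0.024,-0.154,0.45],[-0.024,-0.154,0.45],[-0.024,-0.154,0.45]], "rot": [[-0.034,0,0],[-0.067,0,0],[-0.1,0,0],[-0.1343,0,0],[-0.1343,0,0],[-0.1343,0,0]], "jaw": [-1,-1,-1,-1,-1,-1]}}

```text
time_s: 14.45
eef_pos: [0.4981, 0.053, 0.209]
tcp_rot: [[-0.997, 0.067, 0.026], [0.072, 0.911, 0.406], [0.004, 0.406, -0.914]]
contact_force: [0.8, -0.1, -1.6]
grip_width: 0.0113
finger_force: 59.7
```

```bash
python3 - <<'E'
from h import *
st();print([x.round(4) for x in lip(-.065,.045,.42)],np.round(robot.sense()["tcp_rot"],4))
im,d=snap('scene','pre.png');P=cloud('scene',d).reshape(-1,3)
t,_=snap('top')
PY=np.cross([0,0,1],PX)
a=.42;D=P-HZ;x=D@PX;z=D[:,2];v=D@PY
u=x*np.cos(a)-z*np.sin(a);w=x*np.sin(a)+z*np.cos(a)
m=(u>-.15)&(u<-.05)&(w>.038)&(w<.075)&(abs(v)<.06)
for c,n in((u,'u'),(v,'v'),(w,'w')): print(n,np.percentile(c[m]*1000,[1,5,50,95,99]).round(1))
cv2.imwrite('pics/pre2.png',np.hstack([cv2.resize(q,None,fx=4,fy=4,interpolation=cv2.INTER_CUBIC) for q in(t[150:240,230:330],im[160:250,200:300])]))
E
```

```text
t 14.45 q [-0.27  0.26 -0.24  1.16  0.41 -0.22] p [0.4981 0.053  0.209 ] F [ 0.8 -0.1 -1.6] w 0.0113 59.72136318683624
[array([0.4979, 0.0537, 0.2089]), array([[-0.9976,  0.0637,  0.0285],
       [ 0.0698,  0.9109,  0.4068],
       [-0.    ,  0.4078, -0.9131]])] [[-0.9974  0.0669  0.0257]
 [ 0.0716  0.9112  0.4057]
 [ 0.0038  0.4064 -0.9137]]
u [-149.2 -147.3 -107.7  -66.   -61.1]
v [-29.9 -28.4  -2.1  33.6  34.5]
w [45.1 46.2 49.8 67.5 71.1]
```

View pics/pre2.png

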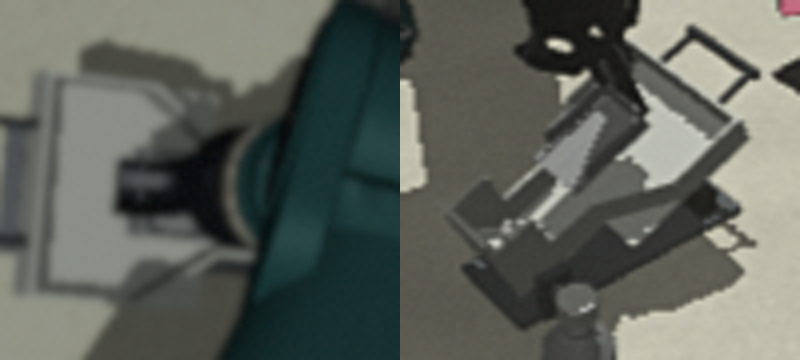

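The scoop is centred over the throat and tilted parallel to the pan floor. I'll descend onto the floor.

{"fn": "jog_arm", "kwargs": {"translation": [[0,0,0.07],[0,0,0.13],[0,0,0.17],[0,0,0.195],[0,0,0.205],[0,0,0.205]], "rot": [[0,0,0],[0,0,0],[0,0,0],[0,0,0],[0,0,0],[0,0,0]], "jaw": [-1,-1,-1,-1,-1,-1]}}

```text
time_s: 15.15
eef_pos: [0.4992, 0.0702, 0.1718]
tcp_rot: [[-0.998, 0.064, 0.026], [0.069, 0.911, 0.407], [0.002, 0.408, -0.913]]
contact_force: [-0.9, -0.2, -1.4]
grip_width: 0.0111
finger_force: 59.9
```

{"fn": "jog_arm", "kwargs": {"translation": [[0,0,0.01],[0,0,0.01]], "rot": [[0,0,0],[0,0,0]], "jaw": [-1,-1]}}

```text
time_s: 15.35
eef_pos: [0.4993, 0.0708, 0.1699]
tcp_rot: [[-0.998, 0.064, 0.027], [0.07, 0.911, 0.407], [0.002, 0.408, -0.913]]
contact_force: [-0.4, -1.5, -1.8]
grip_width: 0.0114
finger_force: 59.9
```

{"fn": "jog_arm", "kwargs": {"translation": [[0,0,0.005],[0,0,0.005]], "rot": [[0,0,0],[0,0,0]], "jaw": [-1,-1]}}

```text
time_s: 15.55
eef_pos: [0.4992, 0.0712, 0.1689]
tcp_rot: [[-0.998, 0.065, 0.026], [0.07, 0.911, 0.407], [0.002, 0.408, -0.913]]
contact_force: [-0.2, 0.5, -0.7]
grip_width: 0.0114
finger_force: 59.9
```

{"fn": "jog_arm", "kwargs": {"translation": [[0,0,0.005],[0,0,0.005]], "rot": [[0,0,0],[0,0,0]], "jaw": [-1,-1]}}

```text
time_s: 15.75
eef_pos: [0.4992, 0.0717, 0.1679]
tcp_rot: [[-0.998, 0.064, 0.026], [0.07, 0.911, 0.407], [0.002, 0.408, -0.913]]
contact_force: [0.3, 0.3, -1.9]
grip_width: 0.011
finger_force: 59.9
```

{"fn": "jog_arm", "kwargs": {"translation": [[0,0,0.005],[0,0,0.005]], "rot": [[0,0,0],[0,0,0]], "jaw": [-1,-1]}}

```text
time_s: 15.95
eef_pos: [0.4993, 0.0721, 0.167]
tcp_rot: [[-0.998, 0.064, 0.026], [0.07, 0.911, 0.407], [0.002, 0.408, -0.913]]
contact_force: [0.4, -0.3, -1.3]
grip_width: 0.0113
finger_force: 59.9
```

{"fn": "jog_arm", "kwargs": {"translation": [[0,0,0.005],[0,0,0.005]], "rot": [[0,0,0],[0,0,0]], "jaw": [-1,-1]}}

```text
time_s: 16.15
eef_pos: [0.4996, 0.0724, 0.1667]
tcp_rot: [[-0.998, 0.064, 0.027], [0.07, 0.911, 0.407], [0.001, 0.408, -0.913]]
contact_force: [-1.6, -1.5, 7.5]
grip_width: 0.0114
finger_force: 61.0
```

{"fn": "jog_arm", "kwargs": {"translation": [[0,0,0.004],[0,0,0.004]], "rot": [[0,0,0],[0,0,0]], "jaw": [-1,-1]}}

```text
time_s: 16.35
eef_pos: [0.4996, 0.0728, 0.1663]
tcp_rot: [[-0.998, 0.064, 0.028], [0.07, 0.911, 0.407], [0.001, 0.408, -0.913]]
contact_force: [-2.5, -2.1, 13.1]
grip_width: 0.0111
finger_force: 61.8
```

{"fn": "jog_arm", "kwargs": {"translation": [[0,0,-0.006],[0,-0.03,-0.006],[0,-0.06,-0.006],[0,-0.09,-0.006],[0,-0.12,-0.006],[0,-0.15,-0.006],[0,-0.18,-0.006],[0,-0.2,-0.006],[0,-0.2,-0.006]], "rot": [[0,0,0],[0,0,0],[0,0,0],[0,0,0],[0,0,0],[0,0,0],[0,0,0],[0,0,0],[0,0,0]], "jaw": [-1,-1,-1,-1,-1,-1,-1,-1,-1]}}

```text
time_s: 17.25
eef_pos: [0.4973, 0.0351, 0.1504]
tcp_rot: [[-0.998, 0.064, 0.028], [0.07, 0.911, 0.407], [0.001, 0.408, -0.913]]
contact_force: [1.3, -1.1, 6.7]
grip_width: 0.0115
finger_force: 60.8
```

{"fn": "jog_arm", "kwargs": {"translation": [[0,-0.02,0],[0,-0.04,0],[0,-0.06,0],[0,-0.06,0]], "rot": [[0,0,0],[0,0,0],[0,0,0],[0,0,0]], "jaw": [-1,-1,-1,-1]}}

```text
time_s: 17.65
eef_pos: [0.4966, 0.0243, 0.1457]
tcp_rot: [[-0.998, 0.064, 0.028], [0.07, 0.911, 0.407], [0.0, 0.408, -0.913]]
contact_force: [1.0, -0.9, 8.2]
grip_width: 0.0112
finger_force: 61.0
```

{"fn": "jog_arm", "kwargs": {"translation": [[0,-0.01,-0.002],[0,-0.02,-0.002],[0,-0.03,-0.002],[0,-0.03,-0.002]], "rot": [[0,0,0],[0,0,0],[0,0,0],[0,0,0]], "jaw": [-1,-1,-1,-1]}}

```text
time_s: 18.05
eef_pos: [0.496, 0.0189, 0.1435]
tcp_rot: [[-0.998, 0.064, 0.028], [0.07, 0.911, 0.407], [0.001, 0.408, -0.913]]
contact_force: [0.9, 0.2, 7.7]
grip_width: 0.011
finger_force: 60.9
```

{"fn": "jog_arm", "kwargs": {"translation": [[0,-0.01,0],[0,-0.015,0],[0,-0.015,0]], "rot": [[0,0,0],[0,0,0],[0,0,0]], "jaw": [-1,-1,-1]}}

```text
time_s: 18.35
eef_pos: [0.4959, 0.0163, 0.1423]
tcp_rot: [[-0.998, 0.064, 0.028], [0.07, 0.911, 0.407], [0.001, 0.408, -0.913]]
contact_force: [1.6, 0.4, 8.2]
grip_width: 0.011
finger_force: 60.9
```

```bash
python3 - <<'E'
from h import *
st()
im,d=snap('scene');t,_=snap('top')
cv2.imwrite('pics/in1.png',np.hstack([cv2.resize(q,None,fx=5,fy=5,interpolation=cv2.INTER_CUBIC) for q in(t[160:240,270:350],im[180:260,200:280])]))
E
```

```text
t 18.35 q [-0.35  0.33 -0.34  1.02  0.4  -0.3 ] p [0.4959 0.0163 0.1423] F [1.6 0.4 8.2] w 0.011 60.94415009021759
```

View pics/in1.png

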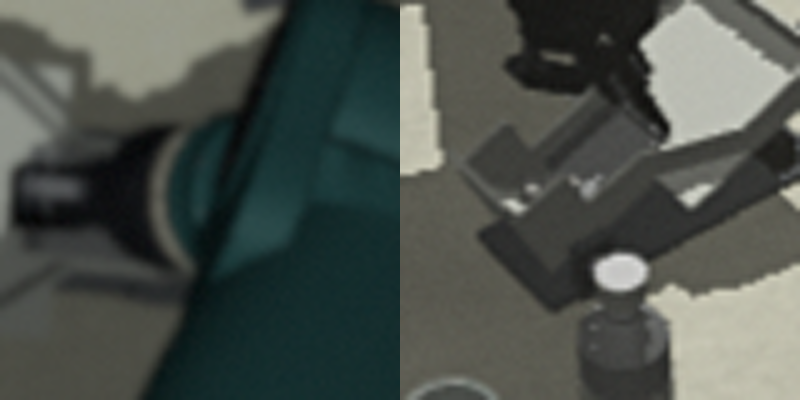

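The scene view shows balls already over the scoop floor at crop (590, 185) and some on the ramp at (520, 195). I'll continue until the lip meets the ramp.

{"fn": "jog_arm", "kwargs": {"translation": [[0,-0.01,0],[0,-0.01,0]], "rot": [[0,0,0],[0,0,0]], "jaw": [-1,-1]}}

```text
time_s: 18.65
eef_pos: [0.4957, 0.0146, 0.1416]
tcp_rot: [[-0.998, 0.064, 0.028], [0.07, 0.91, 0.408], [0.001, 0.409, -0.913]]
contact_force: [0.9, 2.6, 9.3]
grip_width: 0.0111
finger_force: 61.0
```

{"fn": "jog_arm", "kwargs": {"translation": [[0,-0.01,0],[0,-0.01,0]], "rot": [[0,0,0],[0,0,0]], "jaw": [-1,-1]}}

```text
time_s: 18.85
eef_pos: [0.4958, 0.0139, 0.1417]
tcp_rot: [[-0.998, 0.063, 0.029], [0.07, 0.909, 0.411], [-0.0, 0.412, -0.911]]
contact_force: [-0.1, 10.1, 21.0]
grip_width: 0.011
finger_force: 62.3
```

```bash
python3 - <<'E'
from h import *
p0,R0=lip(0,-.0012,.42)
s=robot.sense();print(p0-np.array(s["eef_pos"]))
c=.0015;th=np.radians(55);pts=[]
for k in(0,5,10,15,20,25,30,35,40): pts.append((k*1e-3*np.cos(th)-c*np.sin(th),k*1e-3*np.sin(th)+c*np.cos(th)))
for w in(.041,.048,.055,.062,.069,.076,.083): pts.append((.022,w))
prev=None;phi_prev=.42;out=[]
for i,(u,w) in enumerate(pts):
    d=min(np.arcsin(max(0,(w-.002)/.09)),.42+.38) if i else 0
    out.append((u-.001,w-.0012,.42-d))
for i,o in enumerate(out):
    if i==9: p0,R0=lip(*out[8]);print('--')
    print(np.round(o,3),rel(*lip(*o),p0,R0))
p0,R0=lip(*out[-1]);o=out[-1];R1=R0
print('lift',rel(p0+[0,0,.08],R0,p0,R0))
E
```

```text
[-0.00073889 -0.00055298 -0.00142399]
[-0.002 -0.     0.42 ] ([0.0, 0.011, -0.004], [0.0, 0.0, 0.0])
[0.001 0.004 0.387] ([0.0, 0.008, -0.009], [0.0105, -0.0, 0.0])
[0.004 0.008 0.342] ([-0.0, 0.008, -0.007], [0.025, 0.0, 0.0])
[0.006 0.012 0.296] ([0.0, 0.007, -0.004], [0.0395, 0.0, -0.0])
[0.009 0.016 0.25 ] ([-0.0, 0.005, 0.0], [0.0542, 0.0, -0.0])
[0.012 0.02  0.203] ([0.0, 0.002, 0.004], [0.0689, 0.0, 0.0])
[0.015 0.024 0.157] ([-0.0, -0.002, 0.01], [0.0839, 0.0, -0.0])
[0.018 0.028 0.109] ([0.0, -0.007, 0.016], [0.099, 0.0, -0.0])
[0.021 0.032 0.061] ([-0.0, -0.013, 0.022], [0.1143, 0.0, 0.0])
--
[ 0.021  0.04  -0.028] ([0.0, 0.014, 0.01], [0.0284, 0.0, -0.0])
[ 0.021  0.047 -0.116] ([0.0, 0.027, 0.023], [0.0565, -0.0, -0.0])
[ 0.021  0.054 -0.21 ] ([0.0, 0.036, 0.041], [0.0861, 0.0, 0.0])
[ 0.021  0.061 -0.31 ] ([0.0, 0.041, 0.065], [0.118, 0.0, -0.0])
[ 0.021  0.068 -0.38 ] ([-0.0, 0.037, 0.073], [0.1404, 0.0, -0.0])
[ 0.021  0.075 -0.38 ] ([0.0, 0.025, 0.04], [0.1404, 0.0, -0.0])
[ 0.021  0.082 -0.38 ] ([0.0, 0.013, 0.007], [0.1404, 0.0, -0.0])
lift ([0.0, -0.148, -0.371], [0.0, 0.0, 0.0])
```

```bash
python3 - <<'E'
from h import *
p0,R0=lip(0,-.0012,.42)
c=.0015;th=np.radians(55);pts=[]
for k in(0,5,10,15,20,25,30,35,40): pts.append((k*1e-3*np.cos(th)-c*np.sin(th),k*1e-3*np.sin(th)+c*np.cos(th)))
for w in(.041,.048,.055,.062,.069,.076,.083,.083): pts.append((.022,w))
out=[]
for i,(u,w) in enumerate(pts):
    d=min(np.arcsin(max(0,(w-.002)/.104)),.42+.38) if i else 0
    out.append((u-.001,w-.0012,.42-d))
out[-1]=(out[-1][0],out[-1][1],-.38)
for i,o in enumerate(out):
    if i==9: p0,R0=lip(*out[8]);print('--')
    print(np.round(o,3),rel(*lip(*o),p0,R0))
E
```

```text
[-0.002 -0.     0.42 ] ([0.0, 0.011, -0.004], [0.0, 0.0, 0.0])
[0.001 0.004 0.392] ([0.0, 0.006, -0.011], [0.009, -0.0, 0.0])
[0.004 0.008 0.352] ([-0.0, 0.005, -0.012], [0.0216, 0.0, -0.0])
[0.006 0.012 0.313] ([-0.0, 0.002, -0.012], [0.0342, 0.0, 0.0])
[0.009 0.016 0.273] ([0.0, -0.001, -0.012], [0.0468, 0.0, -0.0])
[0.012 0.02  0.233] ([-0.0, -0.005, -0.011], [0.0595, 0.0, -0.0])
[0.015 0.024 0.193] ([-0.0, -0.01, -0.01], [0.0724, 0.0, -0.0])
[0.018 0.028 0.152] ([0.0, -0.015, -0.008], [0.0853, 0.0, 0.0])
[0.021 0.032 0.111] ([-0.0, -0.022, -0.006], [0.0984, 0.0, 0.0])
--
[0.021 0.04  0.036] ([0.0, 0.012, 0.002], [0.024, -0.0, -0.0])
[ 0.021  0.047 -0.038] ([0.0, 0.023, 0.007], [0.0475, -0.0, 0.0])
[ 0.021  0.054 -0.115] ([0.0, 0.031, 0.015], [0.0719, -0.0, -0.0])
[ 0.021  0.061 -0.195] ([0.0, 0.037, 0.026], [0.0974, -0.0, -0.0])
[ 0.021  0.068 -0.28 ] ([0.0, 0.04, 0.041], [0.1245, -0.0, -0.0])
[ 0.021  0.075 -0.372] ([0.0, 0.039, 0.061], [0.1537, -0.0, -0.0])
[ 0.021  0.082 -0.38 ] ([0.0, 0.029, 0.032], [0.1563, -0.0, -0.0])
[ 0.021  0.082 -0.38 ] ([0.0, 0.029, 0.032], [0.1563, -0.0, -0.0])
```

{"fn": "jog_arm", "kwargs": {"translation": [[0,0.011,-0.004],[0,0.006,-0.011],[0,0.005,-0.012],[0,0.002,-0.012],[0,-0.001,-0.012],[0,-0.005,-0.011],[0,-0.01,-0.01],[0,-0.015,-0.008],[0,-0.022,-0.006],[0,-0.022,-0.006]], "rot": [[0,0,0],[0.009,0,0],[0.0215,0,0],[0.034,0,0],[0.047,0,0],[0.0595,0,0],[0.0725,0,0],[0.085,0,0],[0.0985,0,0],[0.0985,0,0]], "jaw": [-1,-1,-1,-1,-1,-1,-1,-1,-1,-1]}}

```text
time_s: 19.85
eef_pos: [0.4945, 0.0091, 0.1394]
tcp_rot: [[-0.998, 0.068, 0.005], [0.068, 0.992, 0.109], [0.002, 0.109, -0.994]]
contact_force: [0.3, 1.8, -3.1]
grip_width: 0.0111
finger_force: 59.9
```

```bash
python3 - <<'E'
from h import *
st()
im,d=snap('scene')
cv2.imwrite('pics/in2.png',cv2.resize(im[170:260,200:300],None,fx=5,fy=5,interpolation=cv2.INTER_CUBIC))
E
```

```text
t 19.85 q [-0.2   0.28 -0.35  0.96  0.11 -0.14] p [0.4945 0.0091 0.1394] F [ 0.3  1.8 -3.1] w 0.0111 59.8943030834198
```

View pics/in2.png

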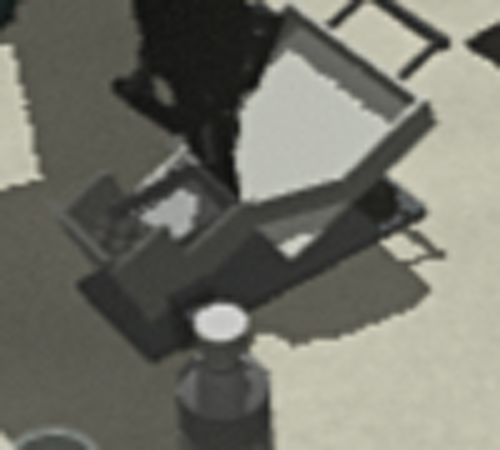

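Forces are small, and the balls lie against the ramp at the scoop's mouth around crop (130, 225). I'll keep tilting up along the end wall.

{"fn": "jog_arm", "kwargs": {"translation": [[0,0.012,0.002],[0,0.023,0.007],[0,0.031,0.015],[0,0.037,0.026],[0,0.04,0.041],[0,0.039,0.061],[0,0.029,0.032],[0,0.029,0.032],[0,0.029,0.032]], "rot": [[0.024,0,0],[0.0475,0,0],[0.072,0,0],[0.0975,0,0],[0.1245,0,0],[0.1535,0,0],[0.156,0,0],[0.156,0,0],[0.156,0,0]], "jaw": [-1,-1,-1,-1,-1,-1,-1,-1,-1]}}

```text
time_s: 20.8
eef_pos: [0.4954, 0.0145, 0.1343]
tcp_rot: [[-0.998, 0.065, -0.027], [0.07, 0.927, -0.368], [0.001, -0.369, -0.93]]
contact_force: [-0.7, 0.4, -2.8]
grip_width: 0.011
finger_force: 59.8
```

```bash
python3 - <<'E'
from h import *
st()
s=robot.sense();p=np.array(s["eef_pos"]);R=np.array(s["tcp_rot"])
print(rel(p+[0,0,.12],R))
im,d=snap('scene')
cv2.imwrite('pics/in3.png',cv2.resize(im[160:250,200:300],None,fx=5,fy=5,interpolation=cv2.INTER_CUBIC))
E
```

```text
t 20.8 q [ 0.06  0.34 -0.33  0.96 -0.37  0.14] p [0.4954 0.0145 0.1343] F [-0.7  0.4 -2.8] w 0.011 59.83178436756134
([0.001, -0.221, -0.558], [0.0, 0.0, 0.0])
```

View pics/in3.png

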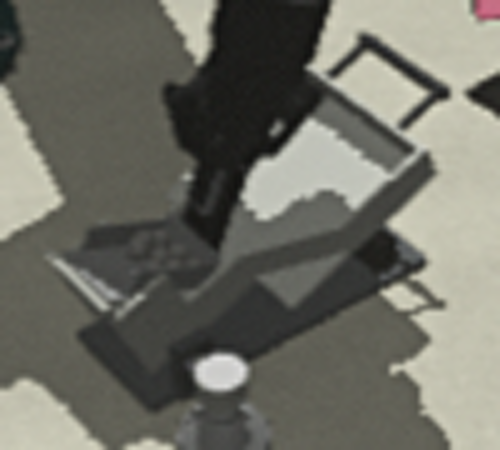

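Eight balls sit at the back of the scoop around crop (160, 245), and the load went up by about 1.3 N, which matches eight balls. I'll lift.

{"fn": "jog_arm", "kwargs": {"translation": [[0,-0.015,-0.04],[0,-0.045,-0.11],[0,-0.08,-0.2],[0,-0.12,-0.3],[0,-0.16,-0.4],[0,-0.195,-0.49],[0,-0.215,-0.54],[0,-0.221,-0.558],[0,-0.221,-0.558]], "rot": [[0,0,0],[0,0,0],[0,0,0],[0,0,0],[0,0,0],[0,0,0],[0,0,0],[0,0,0],[0,0,0]], "jaw": [-1,-1,-1,-1,-1,-1,-1,-1,-1]}}

```text
time_s: 21.75
eef_pos: [0.4955, 0.0151, 0.2541]
tcp_rot: [[-0.998, 0.064, -0.028], [0.07, 0.927, -0.369], [0.002, -0.37, -0.929]]
contact_force: [1.2, 0.2, -3.0]
grip_width: 0.0112
finger_force: 59.8
```

```bash
cat >> h.py <<'E'
def sc(L,phi,d):
    d=np.array([d[0],d[1],0.]);d/=np.linalg.norm(d);Z=np.array([0,0,1.])
    sx=d*np.cos(phi)-Z*np.sin(phi);sz=d*np.sin(phi)+Z*np.cos(phi)
    return np.asarray(L)-.096*sx+.0688*sz, frame(-sx,-sz)
def rect(P,box,z0,z1,lbl):
    u0,u1,v0,v1=box;Q=P[v0:v1,u0:u1].reshape(-1,3);Q=Q[(Q[:,2]>z0)&(Q[:,2]<z1)]
    r=cv2.minAreaRect(Q[:,:2].astype(np.float32)*1000)
    print(lbl,len(Q),'mean',Q.mean(0).round(4),'rect mm',np.round(r[0],1),np.round(r[1],1),round(r[2],1))
E
python3 - <<'E'
from h import *
st()
im,d=snap('top');P=cloud('top',d);rect(P,(365,430,185,255),.04,.06,'dish')
print([(round(x["confidence"],2),np.round(px2w('top',*x["pixel"],z=.005),3)) for x in models.place_of('top','dish_in')])
i2,d2=snap('scene');print([(round(x["confidence"],2),np.round(px2w('scene',*x["pixel"],z=.005),3)) for x in models.place_of('scene','dish_in')])
for n in('top','scene'): print(n,'balls',[(round(x["confidence"],2),np.round(x["pixel"])) for x in models.place_of(n,'ball0_center')])
L=np.array([.433,-.315,.20]);s=robot.sense();p=np.array(s["eef_pos"])
t=sc(L,-.38,PX);mid=(p+t[0])/2
seq([(mid,t[1]),t,sc([.433,-.315,.075],-.38,PX),sc([.433,-.325,.05],0.9,PX)])
E
```

```text
t 21.75 q [ 0.06  0.27 -0.09  1.26 -0.38  0.14] p [0.4955 0.0151 0.2541] F [ 1.2  0.2 -3. ] w 0.0112 59.83185052871704
dish 334 mean [ 0.4321 -0.3361  0.0486] rect mm [ 433.7 -335.4] [138.3 144.9] 15.2
[(0.57, array([ 0.427, -0.344,  0.005])), (0.23, array([ 0.478, -0.055,  0.005]))]
[(0.56, array([ 0.435, -0.348,  0.005]))]
top balls [(0.41, array([295., 208.])), (0.33, array([239., 135.]))]
scene balls []
[0.098, -0.485, 0.262] [0.0001, -0.0009, 0.0005] rows>= 3
[0.097, -0.486, 0.261] [0.0, 0.0, -0.0] rows>= 3
[0.0, 0.232, 0.581] [0.0, 0.0, -0.0] rows>= 3
[-0.003, -0.672, -0.08] [-0.4074, 0.0, -0.0] rows>= 9
```

{"fn": "jog_arm", "kwargs": {"translation": [[0.006,-0.03,0.016],[0.02,-0.1,0.05],[0.04,-0.2,0.105],[0.06,-0.31,0.165],[0.085,-0.43,0.23],[0.11,-0.55,0.295],[0.135,-0.67,0.36],[0.155,-0.78,0.42],[0.175,-0.87,0.47],[0.188,-0.935,0.505],[0.195,-0.971,0.523],[0.195,-0.971,0.523]], "rot": [[0,0,0],[0,0,0],[0,0,0],[0,0,0],[0,0,0],[0,0,0],[0,0,0],[0,0,0],[0,0,0],[0,0,0],[0,0,0],[0,0,0]], "jaw": [-1,-1,-1,-1,-1,-1,-1,-1,-1,-1,-1,-1]}}

```text
time_s: 23.25
eef_pos: [0.4408, -0.2014, 0.2287]
tcp_rot: [[-0.997, 0.065, -0.029], [0.071, 0.927, -0.369], [0.002, -0.37, -0.929]]
contact_force: [0.7, -0.7, -2.8]
grip_width: 0.0114
finger_force: 59.9
```

{"fn": "jog_arm", "kwargs": {"translation": [[0,0.03,0.07],[0,0.08,0.2],[0,0.14,0.35],[0,0.19,0.47],[0,0.22,0.55],[0,0.232,0.581],[0,0.232,0.581],[0,0.232,0.581]], "rot": [[0,0,0],[0,0,0],[0,0,0],[0,0,0],[0,0,0],[0,0,0],[0,0,0],[0,0,0]], "jaw": [-1,-1,-1,-1,-1,-1,-1,-1]}}

```text
time_s: 24.05
eef_pos: [0.4416, -0.2005, 0.1045]
tcp_rot: [[-0.998, 0.064, -0.027], [0.069, 0.927, -0.37], [0.001, -0.371, -0.929]]
contact_force: [0.9, 0.1, -3.7]
grip_width: 0.0117
finger_force: 59.9
```

```bash
python3 - <<'E'
from h import *
st()
p0,R0=sc([.433,-.315,.075],-.38,PX)
for i in range(1,12):
    f=i/11;phi=-.38+1.33*f;o=sc([.433,-.315-.005*f,.075-.035*min(1,2*f)+.02*max(0,2*f-1)],phi,PX);print(rel(*o,p0,R0))
E
```

```text
t 24.05 q [-0.4   0.25 -0.57  0.62 -0.36 -0.36] p [ 0.4416 -0.2005  0.1045] F [ 0.9  0.1 -3.7] w 0.0117 59.867849349975586
([-0.0, -0.035, -0.025], [-0.0385, -0.0, -0.0])
([-0.0, -0.077, -0.044], [-0.077, 0.0, 0.0])
([-0.0, -0.124, -0.057], [-0.1155, 0.0, 0.0])
([-0.001, -0.176, -0.062], [-0.1539, 0.0, 0.0])
([-0.001, -0.232, -0.06], [-0.1924, 0.0, 0.0])
([-0.001, -0.3, -0.073], [-0.2309, -0.0, 0.0])
([-0.001, -0.379, -0.1], [-0.2694, -0.0, 0.0])
([-0.001, -0.46, -0.119], [-0.3079, 0.0, -0.0])
([-0.001, -0.54, -0.13], [-0.3464, -0.0, -0.0])
([-0.002, -0.618, -0.132], [-0.3849, 0.0, 0.0])
([-0.002, -0.695, -0.125], [-0.4234, -0.0, -0.0])
```

{"fn": "jog_arm", "kwargs": {"translation": [[0,-0.046,-0.053],[0,-0.088,-0.072],[0,-0.135,-0.085],[0,-0.187,-0.09],[0,-0.243,-0.088],[0,-0.311,-0.101],[0,-0.39,-0.128],[0,-0.471,-0.147],[0,-0.551,-0.158],[0,-0.629,-0.16],[0,-0.706,-0.153],[0,-0.706,-0.153]], "rot": [[-0.0385,0,0],[-0.077,0,0],[-0.1155,0,0],[-0.154,0,0],[-0.1925,0,0],[-0.231,0,0],[-0.2695,0,0],[-0.308,0,0],[-0.3465,0,0],[-0.385,0,0],[-0.4235,0,0],[-0.4235,0,0]], "jaw": [-1,-1,-1,-1,-1,-1,-1,-1,-1,-1,-1,-1]}}

```text
time_s: 25.25
eef_pos: [0.4322, -0.3229, 0.1816]
tcp_rot: [[-0.997, 0.046, 0.056], [0.072, 0.573, 0.816], [0.005, 0.818, -0.575]]
contact_force: [0.2, 0.3, -2.9]
grip_width: 0.0112
finger_force: 60.3
```

{"fn": "jog_arm", "kwargs": {"translation": [[0,0,0],[0,0,0],[0,0,0],[0,0,0]], "rot": [[0,0,0],[0,0,0],[0,0,0],[0,0,0]], "jaw": [-1,-1,-1,-1]}}

```text
time_s: 25.65
eef_pos: [0.4331, -0.3195, 0.1857]
tcp_rot: [[-0.998, 0.041, 0.055], [0.069, 0.581, 0.811], [0.001, 0.813, -0.583]]
contact_force: [-0.1, -0.6, -1.5]
grip_width: 0.0114
finger_force: 60.3
```

```bash
python3 - <<'E'
from h import *
st();s=robot.sense();p=np.array(s["eef_pos"]);R=np.array(s["tcp_rot"]);print(R.round(3))
im,d=snap('top','after.png')
print('balls',[(round(x["confidence"],2),np.round(x["pixel"])) for x in models.place_of('top','ball0_center')])
i2,d2=snap('scene','afters.png')
print('balls',[(round(x["confidence"],2),np.round(x["pixel"])) for x in models.place_of('scene','ball0_center')])
# go up, then level
seq([(p+[0,0,.12],R),([.46,-.18,.27],frame(-PX))])
E
```

```text
t 25.65 q [-1.03  0.82  0.34  1.94  0.49 -1.18] p [ 0.4331 -0.3195  0.1857] F [-0.1 -0.6 -1.5] w 0.0114 60.265554785728455
[[-0.998  0.041  0.055]
 [ 0.069  0.581  0.811]
 [ 0.001  0.813 -0.583]]
balls []
balls []
[0.0, 0.493, -0.35] [0.0005, -0.0, -0.0004] rows>= 3
[-0.086, 0.266, 0.677] [0.302, -0.0005, 0.0003] rows>= 7
```

Fz is back to the empty-scoop value of -1.5 N. I'll retreat and check the dish and pan.

{"fn": "jog_arm", "kwargs": {"translation": [[0,0.15,-0.1],[0,0.32,-0.23],[0,0.493,-0.35],[0,0.493,-0.35],[0,0.493,-0.35]], "rot": [[0,0,0],[0,0,0],[0,0,0],[0,0,0],[0,0,0]], "jaw": [-1,-1,-1,-1,-1]}}

```text
time_s: 26.35
eef_pos: [0.4261, -0.3041, 0.2868]
tcp_rot: [[-0.997, 0.043, 0.07], [0.082, 0.594, 0.8], [-0.007, 0.804, -0.595]]
contact_force: [-0.8, 0.5, -1.6]
grip_width: 0.0118
finger_force: 62.1
```

{"fn": "jog_arm", "kwargs": {"translation": [[-0.086,0.266,0.677],[-0.086,0.266,0.677],[-0.086,0.266,0.677],[-0.086,0.266,0.677],[-0.086,0.266,0.677],[-0.086,0.266,0.677],[-0.086,0.266,0.677],[-0.086,0.266,0.677],[-0.086,0.266,0.677]], "rot": [[0.302,0,0],[0.302,0,0],[0.302,0,0],[0.302,0,0],[0.302,0,0],[0.302,0,0],[0.302,0,0],[0.302,0,0],[0.302,0,0]], "jaw": [-1,-1,-1,-1,-1,-1,-1,-1,-1]}}

```text
time_s: 27.25
eef_pos: [0.4549, -0.1653, 0.2479]
tcp_rot: [[-0.997, 0.081, 0.004], [0.081, 0.997, -0.012], [-0.005, -0.012, -1.0]]
contact_force: [-0.4, 0.4, -2.1]
grip_width: 0.0113
finger_force: 62.0
```

```bash
python3 - <<'E'
from h import *
st();s=robot.sense()
im,d=snap('top','d.png')
print('balls',[(round(x["confidence"],2),np.round(x["pixel"])) for x in models.place_of('top','ball0_center')])
i2,d2=snap('scene','ds.png')
print('balls',[(round(x["confidence"],2),np.round(x["pixel"])) for x in models.place_of('scene','ball0_center')])
R=lambda q,k:cv2.resize(q,(400,300),interpolation=cv2.INTER_CUBIC)
g=lambda q:np.clip(q.astype(float)*1.8,0,255).astype(np.uint8)
v=[im[190:250,360:440],im[160:235,230:330],i2[225:300,110:210],i2[165:240,195:295]]
v=[R(g(x),0) for x in v]
cv2.imwrite('pics/chk.png',np.vstack([np.hstack(v[:2]),np.hstack(v[2:])]))
E
```

```text
t 27.25 q [-0.51  0.19 -0.16  1.21 -0.01 -0.43] p [ 0.4549 -0.1653  0.2479] F [-0.4  0.4 -2.1] w 0.0113 61.984652280807495
balls []
balls []
```

View pics/chk.png

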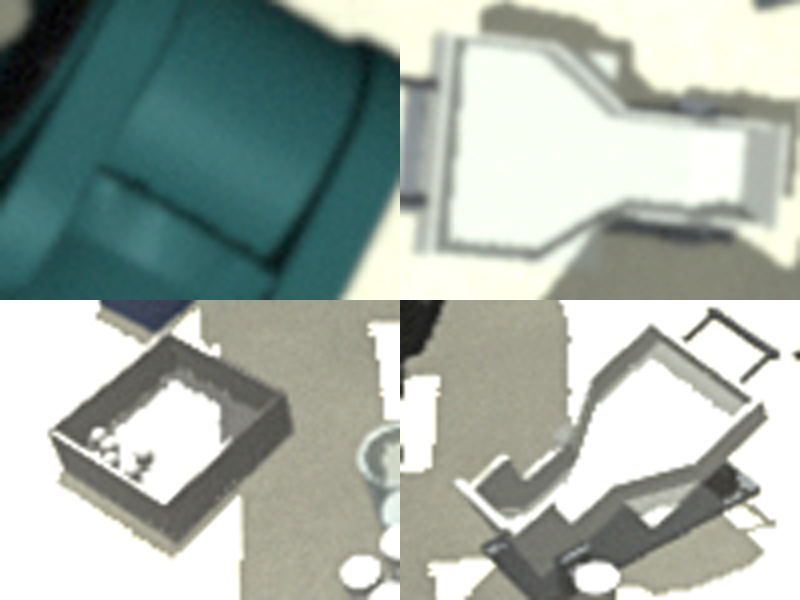

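The pan is empty in both views and the balls lie in the dish at crop (90–150, 435–470). Now the scoop goes back on the mat.

```bash
python3 - <<'E'
from h import *
im=cv2.imread('pics/d.png')
m=(im.max(2)<45).astype(np.uint8);m[:, :110]=0;m[:,190:]=0;m[:165]=0;m[240:]=0
n,l,s_,c=cv2.connectedComponentsWithStats(m);k=1+s_[1:,4].argmax();print(s_[k])
ys,xs=np.nonzero(l==k);Q=np.array([px2w('top',x,y,z=.004)[:2] for x,y in zip(xs,ys)])
r=cv2.minAreaRect((Q*1000).astype(np.float32));print(r,Q.mean(0))
C=Q.mean(0)
md=np.array([-.990,.141,0]);R=frame(-md)
s=robot.sense();R0=np.array(s["tcp_rot"]);p=np.array(s["eef_pos"])
T=np.array([*(C-.051*md[:2]),.0735]);print('target',T)
w=Ro.from_matrix(R@R0.T).as_rotvec();print(w)
h=Ro.from_rotvec(w/2).as_matrix()@R0
seq([(p+[.0,0.16,.06],R0),(np.array([.50,.17,.32]),h),([.51,.33,.32],R),([T[0],T[1],.15],R),(T,R)])
E
```

```text
[ 125  183   47   40 1812]
((479.56005859375, 425.8707275390625), (119.94943237304688, 142.0469512939453), 1.179982304573059) [0.47943009 0.42638968]
target [0.52992009 0.41919868 0.0735    ]
[ 0.01418584 -0.00785154 -1.62873688]
[0.065, 0.793, -0.311] [0.0, 0.0, 0.0] rows>= 4
[-0.151, 0.898, -0.07] [-0.0009, 0.0024, 0.2592] rows>= 6
[0.594, 0.537, -0.007] [-0.0009, 0.0024, 0.2592] rows>= 6
[0.456, 0.036, 0.85] [-0.0, 0.0, 0.0] rows>= 4
[0.0, -0.0, 0.383] [-0.0, 0.0, 0.0] rows>= 2
```

{"fn": "jog_arm", "kwargs": {"translation": [[0.016,0.2,-0.08],[0.033,0.4,-0.16],[0.05,0.6,-0.24],[0.065,0.793,-0.311],[0.065,0.793,-0.311],[0.065,0.793,-0.311]], "rot": [[0,0,0],[0,0,0],[0,0,0],[0,0,0],[0,0,0],[0,0,0]], "jaw": [-1,-1,-1,-1,-1,-1]}}

```text
time_s: 28.05
eef_pos: [0.4551, -0.0056, 0.3084]
tcp_rot: [[-0.997, 0.081, 0.005], [0.081, 0.997, -0.015], [-0.007, -0.015, -1.0]]
contact_force: [0.4, -0.5, -2.5]
grip_width: 0.0114
finger_force: 62.0
```

{"fn": "jog_arm", "kwargs": {"translation": [[-0.151,0.898,-0.07],[-0.151,0.898,-0.07],[-0.151,0.898,-0.07],[-0.151,0.898,-0.07],[-0.151,0.898,-0.07],[-0.151,0.898,-0.07],[-0.151,0.898,-0.07],[-0.151,0.898,-0.07]], "rot": [[-0.001,0.0024,0.259],[-0.001,0.0024,0.259],[-0.001,0.0024,0.259],[-0.001,0.0024,0.259],[-0.001,0.0024,0.259],[-0.001,0.0024,0.259],[-0.001,0.0024,0.259],[-0.001,0.0024,0.259]], "jaw": [-1,-1,-1,-1,-1,-1,-1,-1]}}

```text
time_s: 28.85
eef_pos: [0.5, 0.1699, 0.3195]
tcp_rot: [[-0.627, 0.779, -0.0], [0.779, 0.627, -0.01], [-0.007, -0.006, -1.0]]
contact_force: [-0.9, 0.6, -1.6]
grip_width: 0.0116
finger_force: 62.0
```

{"fn": "jog_arm", "kwargs": {"translation": [[0.594,0.537,-0.007],[0.594,0.537,-0.007],[0.594,0.537,-0.007],[0.594,0.537,-0.007],[0.594,0.537,-0.007],[0.594,0.537,-0.007],[0.594,0.537,-0.007],[0.594,0.537,-0.007]], "rot": [[-0.001,0.0024,0.259],[-0.001,0.0024,0.259],[-0.001,0.0024,0.259],[-0.001,0.0024,0.259],[-0.001,0.0024,0.259],[-0.001,0.0024,0.259],[-0.001,0.0024,0.259],[-0.001,0.0024,0.259]], "jaw": [-1,-1,-1,-1,-1,-1,-1,-1]}}

```text
time_s: 29.65
eef_pos: [0.5096, 0.3302, 0.3198]
tcp_rot: [[0.135, 0.991, 0.001], [0.991, -0.135, -0.002], [-0.001, 0.002, -1.0]]
contact_force: [1.1, 0.5, -2.2]
grip_width: 0.0114
finger_force: 62.0
```

```bash
python3 - <<'E'
from h import *
st();print(np.round(robot.sense()["tcp_rot"],3))
R=frame([.990,-.141,0]);seq([([.530,.4192,.15],R),([.530,.4192,.076],R)])
E
```

```text
t 29.65 q [ 0.44  0.41  0.35  1.51 -0.    2.15] p [0.5096 0.3302 0.3198] F [ 1.1  0.5 -2.2] w 0.0114 61.96947455406189
[[ 0.135  0.991  0.001]
 [ 0.991 -0.135 -0.002]
 [-0.001  0.002 -1.   ]]
[0.456, 0.04, 0.849] [0.0005, 0.0005, 0.0021] rows>= 4
[0.0, -0.0, 0.37] [0.0, -0.0, -0.0] rows>= 2
```

{"fn": "jog_arm", "kwargs": {"translation": [[0.15,0.013,0.2],[0.3,0.027,0.45],[0.456,0.04,0.7],[0.456,0.04,0.849],[0.456,0.04,0.849],[0.456,0.04,0.849]], "rot": [[0,0,0],[0,0,0],[0,0,0],[0,0,0.002],[0,0,0.002],[0,0,0.002]], "jaw": [-1,-1,-1,-1,-1,-1]}}

```text
time_s: 30.25
eef_pos: [0.5301, 0.4192, 0.1509]
tcp_rot: [[0.143, 0.99, 0.001], [0.99, -0.143, -0.002], [-0.002, 0.001, -1.0]]
contact_force: [-0.2, 0.3, -0.9]
grip_width: 0.0112
finger_force: 61.9
```

{"fn": "jog_arm", "kwargs": {"translation": [[0,0,0.12],[0,0,0.22],[0,0,0.31],[0,0,0.36],[0,0,0.37],[0,0,0.37]], "rot": [[0,0,0],[0,0,0],[0,0,0],[0,0,0],[0,0,0],[0,0,0]], "jaw": [-1,-1,-1,-1,-1,-1]}}

```text
time_s: 30.85
eef_pos: [0.5309, 0.4198, 0.0776]
tcp_rot: [[0.144, 0.99, 0.003], [0.99, -0.144, -0.001], [-0.0, 0.003, -1.0]]
contact_force: [-0.6, 0.0, -2.0]
grip_width: 0.0109
finger_force: 62.0
```

{"fn": "jog_arm", "kwargs": {"translation": [[0,0,0.01],[0,0,0.01]], "rot": [[0,0,0],[0,0,0]], "jaw": [-1,-1]}}

```text
time_s: 31.05
eef_pos: [0.5305, 0.4199, 0.0748]
tcp_rot: [[0.144, 0.99, 0.002], [0.99, -0.144, -0.001], [-0.001, 0.003, -1.0]]
contact_force: [0.1, 0.2, -1.8]
grip_width: 0.0113
finger_force: 62.0
```

{"fn": "jog_arm", "kwargs": {"translation": [[0,0,0.006],[0,0,0.006]], "rot": [[0,0,0],[0,0,0]], "jaw": [-1,-1]}}

```text
time_s: 31.25
eef_pos: [0.5303, 0.4198, 0.073]
tcp_rot: [[0.144, 0.99, 0.002], [0.99, -0.144, -0.001], [-0.001, 0.002, -1.0]]
contact_force: [0.3, 0.4, -0.3]
grip_width: 0.0109
finger_force: 62.3
```

{"fn": "jog_arm", "kwargs": {"translation": [[0,0,0.005],[0,0,0.005]], "rot": [[0,0,0],[0,0,0]], "jaw": [-1,-1]}}

```text
time_s: 31.45
eef_pos: [0.5304, 0.4197, 0.0729]
tcp_rot: [[0.145, 0.989, 0.003], [0.989, -0.145, -0.001], [-0.001, 0.003, -1.0]]
contact_force: [-2.1, -3.1, 11.0]
grip_width: 0.0115
finger_force: 63.8
```

Contact made. I'll release and lift straight up.

{"fn": "jog_arm", "kwargs": {"translation": [[0,0,-0.003],[0,0,-0.003],[0,0,-0.003],[0,0,-0.003],[0,0,-0.003],[0,0,-0.15],[0,0,-0.35],[0,0,-0.6],[0,0,-0.8],[0,0,-0.8]], "rot": [[0,0,0],[0,0,0],[0,0,0],[0,0,0],[0,0,0],[0,0,0],[0,0,0],[0,0,0],[0,0,0],[0,0,0]], "jaw": [-1,0.18,0.18,0.18,0.18,0.18,0.18,0.18,0.18,0.18]}}

```text
time_s: 32.45
eef_pos: [0.5314, 0.4209, 0.2376]
tcp_rot: [[0.144, 0.989, 0.009], [0.99, -0.144, 0.003], [0.004, 0.008, -1.0]]
contact_force: [-0.5, -0.3, -0.7]
grip_width: 0.0505
finger_force: 0.0
```

```bash
python3 - <<'E'
from h import *
st();s=robot.sense();p=np.array(s["eef_pos"]);R0=np.array(s["tcp_rot"])
R=frame(-PX);h=Ro.from_rotvec(Ro.from_matrix(R@R0.T).as_rotvec()*.5).as_matrix()@R0
# nozzle combined est: top rect (.6655,-.126)
seq([([.50,.26,.30],h),([.52,.07,.30],R),([.61,-.08,.27],R),([.664,-.127,.24],R),([.664,-.127,.205],R)])
E
```

```text
t 32.45 q [ 0.55  0.54  0.35  1.37 -0.    2.27] p [0.5314 0.4209 0.2376] F [-0.5 -0.3 -0.7] w 0.0505 0.0
[-0.817, -0.036, -0.315] [0.0015, 0.0006, -0.262] rows>= 6
[-0.803, -0.519, -0.003] [0.0015, 0.0006, -0.2619] rows>= 6
[-0.501, -0.716, 0.15] [0.0, -0.0, -0.0] rows>= 4
[-0.286, -0.216, 0.15] [0.0, -0.0, -0.0] rows>= 2
[-0.0, 0.0, 0.175] [0.0, -0.0, -0.0] rows>= 1
```

{"fn": "jog_arm", "kwargs": {"translation": [[-0.1,0,-0.2],[-0.817,-0.036,-0.315],[-0.817,-0.036,-0.315],[-0.817,-0.036,-0.315],[-0.817,-0.036,-0.315],[-0.817,-0.036,-0.315],[-0.817,-0.036,-0.315],[-0.817,-0.036,-0.315],[-0.817,-0.036,-0.315]], "rot": [[0,0,-0.262],[0,0,-0.262],[0,0,-0.262],[0,0,-0.262],[0,0,-0.262],[0,0,-0.262],[0,0,-0.262],[0,0,-0.262],[0,0,-0.262]], "jaw": [-1,-1,-1,-1,-1,-1,-1,-1,-1]}}

```text
time_s: 33.35
eef_pos: [0.499, 0.2596, 0.2947]
tcp_rot: [[-0.626, 0.78, 0.001], [0.78, 0.626, -0.002], [-0.002, -0.0, -1.0]]
contact_force: [-0.1, -0.2, -0.5]
grip_width: -0.0002
finger_force: 0.0
```

{"fn": "jog_arm", "kwargs": {"translation": [[-0.803,-0.519,0],[-0.803,-0.519,0],[-0.803,-0.519,0],[-0.803,-0.519,0],[-0.803,-0.519,0],[-0.803,-0.519,0],[-0.803,-0.519,0],[-0.803,-0.519,0]], "rot": [[0.002,0.0006,-0.262],[0.002,0.0006,-0.262],[0.002,0.0006,-0.262],[0.002,0.0006,-0.262],[0.002,0.0006,-0.262],[0.002,0.0006,-0.262],[0.002,0.0006,-0.262],[0.002,0.0006,-0.262]], "jaw": [-1,-1,-1,-1,-1,-1,-1,-1]}}

```text
time_s: 34.15
eef_pos: [0.519, 0.0696, 0.2952]
tcp_rot: [[-0.997, 0.074, -0.003], [0.074, 0.997, -0.006], [0.003, -0.006, -1.0]]
contact_force: [0.0, -0.1, 0.1]
grip_width: 0.0001
finger_force: 0.0
```

```bash
python3 - <<'E'
from h import *
st()
im,d=snap('top');P=cloud('top',d);rect(P,(315,355,120,160),.16,.2,'nozzle');rect(P,(115,180,172,232),.07,.1,'plate')
i2,d2=snap('scene');Q=cloud('scene',d2);Q=Q[225:275,225:260].reshape(-1,3);Q=Q[(Q[:,2]>.165)&(Q[:,2]<.19)]
print(len(Q),Q.mean(0),Q.min(0),Q.max(0))
for n in("top","scene"):
  g=models.place_of(n,"nozzle_top");print([(round(x["confidence"],2),px2w(n,*x["pixel"],z=.172).round(4)) for x in g[:2]])
R=frame(-PX);seq([([.61,-.08,.27],R),([.664,-.127,.24],R),([.664,-.127,.205],R)])
E
```

```text
t 34.15 q [-0.02  0.25  0.05  1.37 -0.01  0.05] p [0.519  0.0696 0.2952] F [ 0.  -0.1  0.1] w 0.0001 0.0
nozzle 123 mean [ 0.6658 -0.1254  0.1711] rect mm [ 666.1 -127.1] [35.4 30.6] 51.3
plate 57 mean [0.5282 0.4193 0.0885] rect mm [528.4 419.9] [35.7 12. ] 81.1
80 [ 0.67118002 -0.13191987  0.17123889] [ 0.64659228 -0.14526929  0.165036  ] [ 0.68547866 -0.11603009  0.17471811]
[(0.51, array([ 0.6687, -0.127 ,  0.172 ]))]
[(0.64, array([ 0.6689, -0.1348,  0.172 ]))]
[-0.507, -0.713, 0.13] [-0.002, -0.0008, -0.0003] rows>= 4
[-0.286, -0.216, 0.15] [-0.0, 0.0, -0.0] rows>= 2
[-0.0, 0.0, 0.175] [-0.0, 0.0, -0.0] rows>= 1
```

{"fn": "jog_arm", "kwargs": {"translation": [[-0.12,-0.18,0.03],[-0.25,-0.36,0.06],[-0.38,-0.54,0.1],[-0.507,-0.713,0.13],[-0.507,-0.713,0.13],[-0.507,-0.713,0.13]], "rot": [[-0.002,-0.001,0],[-0.002,-0.001,0],[-0.002,-0.001,0],[-0.002,-0.001,0],[-0.002,-0.001,0],[-0.002,-0.001,0]], "jaw": [-1,-1,-1,-1,-1,-1]}}

```text
time_s: 34.95
eef_pos: [0.6103, -0.0806, 0.2694]
tcp_rot: [[-0.997, 0.072, -0.0], [0.072, 0.997, 0.0], [0.0, 0.0, -1.0]]
contact_force: [-0.3, 1.1, 0.0]
grip_width: -0.0
finger_force: 0.0
```

{"fn": "jog_arm", "kwargs": {"translation": [[-0.15,-0.11,0.07],[-0.301,-0.221,0.15],[-0.301,-0.221,0.23],[-0.301,-0.221,0.3],[-0.301,-0.221,0.33],[-0.301,-0.221,0.33]], "rot": [[0,0,0],[0,0,0],[0,0,0],[0,0,0],[0,0,0],[0,0,0]], "jaw": [-1,-1,-1,-1,-1,-1]}}

```text
time_s: 35.55
eef_pos: [0.6667, -0.1273, 0.2041]
tcp_rot: [[-0.998, 0.069, 0.0], [0.069, 0.998, 0.0], [-0.0, 0.0, -1.0]]
contact_force: [-0.6, 0.1, 0.8]
grip_width: 0.0003
finger_force: 0.0
```

{"fn": "jog_arm", "kwargs": {"translation": [[0,0,0.02],[0,0,0.04],[0,0,0.04]], "rot": [[0,0,0],[0,0,0],[0,0,0]], "jaw": [-1,-1,-1]}}

```text
time_s: 35.85
eef_pos: [0.6671, -0.1283, 0.196]
tcp_rot: [[-0.998, 0.07, 0.001], [0.07, 0.998, -0.0], [-0.001, -0.0, -1.0]]
contact_force: [-0.5, -0.6, 1.4]
grip_width: 0.0002
finger_force: 0.0
```

Tip at about 0.174. I'll press down in small steps.

{"fn": "jog_arm", "kwargs": {"translation": [[0,0,0.01],[0,0,0.02],[0,0,0.02]], "rot": [[0,0,0],[0,0,0],[0,0,0]], "jaw": [-1,-1,-1]}}

```text
time_s: 36.15
eef_pos: [0.6673, -0.1286, 0.1921]
tcp_rot: [[-0.998, 0.07, 0.001], [0.07, 0.998, -0.0], [-0.001, -0.0, -1.0]]
contact_force: [0.1, 1.0, 3.0]
grip_width: 0.0
finger_force: 1.7
```

{"fn": "jog_arm", "kwargs": {"translation": [[0,0,0.01],[0,0,0.02],[0,0,0.02]], "rot": [[0,0,0],[0,0,0],[0,0,0]], "jaw": [-1,-1,-1]}}

```text
time_s: 36.45
eef_pos: [0.6673, -0.1285, 0.1881]
tcp_rot: [[-0.998, 0.07, 0.001], [0.07, 0.998, -0.0], [-0.001, -0.0, -1.0]]
contact_force: [-0.4, -0.1, 5.2]
grip_width: 0.0
finger_force: 2.9
```

{"fn": "jog_arm", "kwargs": {"translation": [[0,0,0.005],[0,0,0.01],[0,0,0.01]], "rot": [[0,0,0],[0,0,0],[0,0,0]], "jaw": [-1,-1,-1]}}

```text
time_s: 36.75
eef_pos: [0.6674, -0.1286, 0.187]
tcp_rot: [[-0.998, 0.07, 0.002], [0.07, 0.998, -0.0], [-0.002, -0.0, -1.0]]
contact_force: [-2.2, 1.3, 12.6]
grip_width: 0.0
finger_force: 6.2
```

The reaction is 12.6 N, above the 6.6 N needed, so the cap is at its stop. I'll lift off and head back to the handle.

{"fn": "jog_arm", "kwargs": {"translation": [[0,0,0.002],[0,0,0.002],[0,0,-0.03],[0,0,-0.06],[0,0,-0.15],[0,0,-0.3],[0,0,-0.45],[0,0,-0.55],[0,0,-0.55]], "rot": [[0,0,0],[0,0,0],[0,0,0],[0,0,0],[0,0,0],[0,0,0],[0,0,0],[0,0,0],[0,0,0]], "jaw": [-1,-1,-1,-1,-1,-1,-1,-1,-1]}}

```text
time_s: 37.65
eef_pos: [0.6678, -0.1288, 0.2985]
tcp_rot: [[-0.998, 0.07, 0.004], [0.07, 0.998, -0.001], [-0.004, -0.001, -1.0]]
contact_force: [0.2, -0.5, 0.0]
grip_width: 0.0
finger_force: 0.0
```

```bash
python3 - <<'E'
from h import *
st()
i2,d2=snap('scene');Q=cloud('scene',d2);C=Q.reshape(-1,3);N=Q[225:275,225:260].reshape(-1,3);N=N[(N[:,2]>.16)&(N[:,2]<.19)]
print('nozzle',len(N),np.percentile(N[:,2],[50,90]))
PY=np.cross([0,0,1],PX);D=C-HZ
# bar points
x=D@PX;v=D@PY;m=(abs(v)<.045)&(x<-.21)&(x>-.26)&(D[:,2]>.09);print('bar',m.sum(),x[m].mean(),D[m,2].mean()+.04,D[m,2].max()+.04)
R=frame(-PX);ax=np.cross([0,0,1],PX)
def T(a):
    Ra=Ro.from_rotvec(ax*a).as_matrix()@R; return tcp(pan(-.258,0,.016,a),Ra),Ra
p,Ra=T(.42)
seq([([.56,-.02,.30],R),([.52,.12,.30],R),(p-.10*Ra[:,2],Ra),(p,Ra)])
E
```

```text
t 37.65 q [-0.31  0.55  0.53  1.55  0.   -0.24] p [ 0.6678 -0.1288  0.2985] F [ 0.2 -0.5  0. ] w 0.0 0.0
nozzle 96 [0.17116506 0.17330783]
bar 68 -0.22365754645827807 0.16006646629317298 0.16625087751376788
[0.574, 0.505, -0.018] [-0.0001, 0.0007, 0.0001] rows>= 4
[0.249, 0.684, -0.0] [-0.0, 0.0, -0.0] rows>= 3
[0.107, 0.101, 0.23] [-0.1337, 0.0, -0.0] rows>= 3
[-0.0, -0.0, 0.5] [-0.0, 0.0, -0.0] rows>= 2
```

{"fn": "jog_arm", "kwargs": {"translation": [[0.15,0.13,0],[0.3,0.26,0],[0.45,0.4,0],[0.574,0.505,-0.018],[0.574,0.505,-0.018],[0.574,0.505,-0.018]], "rot": [[0,0,0],[0,0,0],[0,0,0],[0,0.0007,0],[0,0.0007,0],[0,0.0007,0]], "jaw": [-0.06,-0.06,-0.06,-0.06,-0.06,-0.06]}}

```text
time_s: 38.3
eef_pos: [0.5592, -0.0194, 0.299]
tcp_rot: [[-0.998, 0.069, -0.002], [0.069, 0.998, 0.0], [0.002, -0.0, -1.0]]
contact_force: [-0.2, 0.1, -0.1]
grip_width: 0.0399
finger_force: 0.0
```

{"fn": "jog_arm", "kwargs": {"translation": [[0.06,0.17,0],[0.12,0.34,0],[0.18,0.51,0],[0.249,0.684,0],[0.249,0.684,0],[0.249,0.684,0]], "rot": [[0,0,0],[0,0,0],[0,0,0],[0,0,0],[0,0,0],[0,0,0]], "jaw": [-0.06,-0.06,-0.06,-0.06,-0.06,-0.06]}}

```text
time_s: 38.9
eef_pos: [0.52, 0.1202, 0.2988]
tcp_rot: [[-0.998, 0.069, -0.002], [0.069, 0.998, -0.0], [0.002, -0.0, -1.0]]
contact_force: [0.6, -0.3, -0.3]
grip_width: 0.04
finger_force: 0.0
```

{"fn": "jog_arm", "kwargs": {"translation": [[0.027,0.025,0.06],[0.054,0.05,0.115],[0.08,0.075,0.17],[0.107,0.101,0.23],[0.107,0.101,0.23],[0.107,0.101,0.23]], "rot": [[-0.034,0,0],[-0.067,0,0],[-0.1,0,0],[-0.1337,0,0],[-0.1337,0,0],[-0.1337,0,0]], "jaw": [-0.06,-0.06,-0.06,-0.06,-0.06,-0.06]}}

```text
time_s: 39.5
eef_pos: [0.5001, 0.1403, 0.2534]
tcp_rot: [[-0.997, 0.067, 0.027], [0.072, 0.912, 0.404], [0.002, 0.405, -0.914]]
contact_force: [0.7, -0.5, 0.5]
grip_width: 0.0404
finger_force: 0.0
```

```bash
python3 - <<'E'
from h import *
st()
R=frame(-PX);ax=np.cross([0,0,1],PX)
def T(a):
    Ra=Ro.from_rotvec(ax*a).as_matrix()@R; return tcp(pan(-.258,0,.016,a),Ra),Ra
seq([T(.42)])
def arc(L):
    p0,R0=T(L[0])
    for a in L[1:]: print(a,rel(*T(a),p0,R0))
arc([.42,.38,.34,.3,.26,.22,.18,.14]);arc([.14,.1,.06,.03,.01,0,-.01,-.02])
E
```

```text
t 39.5 q [-0.1   0.22 -0.17  1.2   0.42 -0.03] p [0.5001 0.1403 0.2534] F [ 0.7 -0.5  0.5] w 0.0404 0.0
[0.0, 0.008, 0.501] [-0.0009, -0.0003, -0.0009] rows>= 3
0.38 ([0.0, 0.003, 0.052], [0.0127, -0.0, -0.0])
0.34 ([0.0, 0.003, 0.103], [0.0255, -0.0, -0.0])
0.3 ([0.0, 0.002, 0.155], [0.0382, -0.0, -0.0])
0.26 ([0.0, -0.001, 0.207], [0.0509, -0.0, -0.0])
0.22 ([-0.0, -0.007, 0.258], [0.0637, -0.0, 0.0])
0.18 ([0.0, -0.014, 0.309], [0.0764, -0.0, -0.0])
0.14 ([0.0, -0.024, 0.36], [0.0891, 0.0, -0.0])
0.1 ([-0.0, 0.003, 0.052], [0.0127, -0.0, 0.0])
0.06 ([0.0, 0.003, 0.103], [0.0255, -0.0, -0.0])
0.03 ([-0.0, 0.003, 0.142], [0.035, -0.0, 0.0])
0.01 ([-0.0, 0.001, 0.168], [0.0414, 0.0, 0.0])
0 ([-0.0, 0.001, 0.181], [0.0446, 0.0, 0.0])
-0.01 ([0.0, -0.0, 0.194], [0.0477, 0.0, 0.0])
-0.02 ([0.0, -0.001, 0.207], [0.0509, 0.0, 0.0])
```

{"fn": "jog_arm", "kwargs": {"translation": [[0,0.008,0.17],[0,0.008,0.34],[0,0.008,0.44],[0,0.008,0.501],[0,0.008,0.501],[0,0.008,0.501],[0,0.008,0.501],[0,0.008,0.501],[0,0.008,0.501],[0,0.008,0.501]], "rot": [[-0.001,0,-0.001],[-0.001,0,-0.001],[-0.001,0,-0.001],[-0.001,0,-0.001],[-0.001,0,-0.001],[-0.001,0,-0.001],[-0.001,0,-0.001],[-0.001,0,-0.001],[-0.001,0,-0.001],[-0.001,0,-0.001]], "jaw": [-0.06,-0.06,-0.06,-0.06,-0.06,-1,-1,-1,-1,-1]}}

```text
time_s: 40.5
eef_pos: [0.503, 0.1824, 0.1632]
tcp_rot: [[-0.998, 0.062, 0.029], [0.068, 0.911, 0.406], [-0.001, 0.407, -0.913]]
contact_force: [1.3, -11.3, -3.0]
grip_width: 0.0089
finger_force: 58.5
```

{"fn": "jog_arm", "kwargs": {"translation": [[0,0.003,0.052],[0,0.003,0.103],[0,0.002,0.155],[0,-0.001,0.207],[0,-0.007,0.258],[0,-0.014,0.309],[0,-0.024,0.36],[0,-0.024,0.36]], "rot": [[0.0125,0,0],[0.0255,0,0],[0.038,0,0],[0.051,0,0],[0.0635,0,0],[0.0765,0,0],[0.089,0,0],[0.089,0,0]], "jaw": [-1,-1,-1,-1,-1,-1,-1,-1]}}

```text
time_s: 41.3
eef_pos: [0.5047, 0.2077, 0.0948]
tcp_rot: [[-0.998, 0.067, 0.01], [0.068, 0.988, 0.137], [-0.001, 0.137, -0.991]]
contact_force: [6.0, -12.5, -12.3]
grip_width: 0.0091
finger_force: 58.4
```

{"fn": "jog_arm", "kwargs": {"translation": [[0,0.003,0.052],[0,0.003,0.103],[0,0.003,0.142],[0,0.001,0.168],[0,0.001,0.181],[0,0.001,0.181]], "rot": [[0.0125,0,0],[0.0255,0,0],[0.035,0,0],[0.0415,0,0],[0.0445,0,0],[0.0445,0,0]], "jaw": [-1,-1,-1,-1,-1,-1]}}

```text
time_s: 41.9
eef_pos: [0.5052, 0.2127, 0.0619]
tcp_rot: [[-0.998, 0.068, 0.003], [0.068, 0.998, -0.001], [-0.003, -0.001, -1.0]]
contact_force: [-8.9, -17.9, 32.8]
grip_width: 0.0084
finger_force: 63.2
```

The upward reaction is 33 N, well over the 8 N that lowers the pan, so it is on its lower stop. I'll release and retreat.

{"fn": "jog_arm", "kwargs": {"translation": [[0,0,-0.005],[0,0,-0.005],[0,0,-0.005],[0,0,-0.005],[0,0,-0.005],[0,0,-0.2],[0,0,-0.4],[0,0,-0.6],[0,0,-0.7],[0,0,-0.7]], "rot": [[0,0,0],[0,0,0],[0,0,0],[0,0,0],[0,0,0],[0,0,0],[0,0,0],[0,0,0],[0,0,0],[0,0,0]], "jaw": [-1,-0.06,-0.06,-0.06,-0.06,-0.06,-0.06,-0.06,-0.06,-0.06]}}

```text
time_s: 42.9
eef_pos: [0.5055, 0.2144, 0.2022]
tcp_rot: [[-0.998, 0.067, 0.005], [0.067, 0.998, 0.005], [-0.004, 0.005, -1.0]]
contact_force: [0.1, 0.7, -1.0]
grip_width: 0.0406
finger_force: 0.0
```

{"fn": "jog_arm", "kwargs": {"translation": [[0.2,0,-0.2],[0.4,-0.1,-0.3],[0.6,-0.2,-0.3],[0.75,-0.3,-0.3],[0.75,-0.3,-0.3],[0.75,-0.3,-0.3]], "rot": [[0,0,0],[0,0,0],[0,0,0],[0,0,0],[0,0,0],[0,0,0]], "jaw": [-0.06,-0.06,-0.06,-0.06,-0.06,-0.06]}}

```text
time_s: 43.5
eef_pos: [0.3503, 0.1638, 0.2589]
tcp_rot: [[-0.998, 0.067, 0.0], [0.067, 0.998, 0.004], [-0.0, 0.004, -1.0]]
contact_force: [2.2, -1.3, 0.1]
grip_width: 0.0401
finger_force: 0.0
```

```bash
python3 - <<'E'
from h import *
st()
im,d=snap('top');P=cloud('top',d);rect(P,(365,430,185,255),.04,.06,'dish');rect(P,(115,180,172,232),.07,.1,'plate')
i2,d2=snap('scene');C=cloud('scene',d2).reshape(-1,3)
PY=np.cross([0,0,1],PX)
def bar(C,n):
    D=C-HZ;x=D@PX;v=D@PY;m=(abs(v)<.045)&(x<-.245)&(x>-.275)&(D[:,2]>-.01)&(D[:,2]<.15)
    f=(abs(v)<.06)&(x<-.14)&(x>-.2)&(D[:,2]>-.03)&(D[:,2]<.1)
    print(n,'bar z',m.sum(),np.median(C[m,2]) if m.any() else 0,'floor z',np.median(C[f,2]))
bar(C,'scene');bar(P.reshape(-1,3),'top')
E=[cv2.resize(np.clip(x.astype(float)*1.6,0,255).astype(np.uint8),(400,300),interpolation=cv2.INTER_CUBIC) for x in(im[195:255,365:445],im[170:236,110:198],i2[225:285,120:200],i2[110:290,190:430])]
cv2.imwrite('pics/end.png',np.vstack([np.hstack(E[:2]),np.hstack(E[2:])]))
E
```

```text
t 43.5 q [ 0.22  0.02 -0.33  1.22  0.    0.29] p [0.3503 0.1638 0.2589] F [ 2.2 -1.3  0.1] w 0.0401 0.0
dish 329 mean [ 0.4324 -0.3244  0.0487] rect mm [ 433.9 -323.3] [138.3 144.3] 15.8
plate 60 mean [0.5282 0.4185 0.0875] rect mm [528.4 420. ] [37.6 12. ] 81.1
scene bar z 57 0.0599136853898401 floor z 0.04015252972317185
top bar z 125 0.06011734252671186 floor z 0.039732619654405554
```

View pics/end.png

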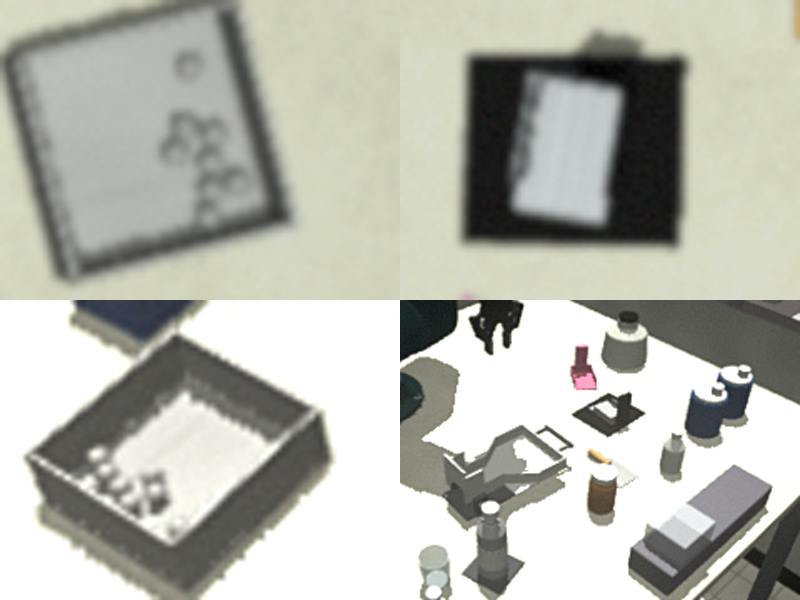

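All eight balls are in the dish (crop 165–245, 65–215). The pan is flat with its floor at 0.040, the scoop stands mid-mat, and the bystanders look in place. I'm handing in.

```bash
python3 -c "
from bench import robot
print(robot.close_job())"
```

```text
the job is handed in; nothing more can be done
None
```

I've handed the job in: all eight balls are in the dish, the nozzle was pressed right down and sprang back, the pan was then lowered flat, and the scoop stands mid-mat. The dish itself sits about 12 mm from where it was when I emptied the scoop into it, probably the knock the brief warned of.

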